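# Wedge the spring clips off the pin block

### The arm

A 6-joint arm with a two-finger parallel gripper is mounted at the origin on a cart in front of the work surface, level with it; the furniture and walls round the work are solid. World frame = base frame: x ahead of the robot, y to its left, z up, the work surface at z = 0. Lengths are in m, angles in rad, forces in N, time in s.
With the tool pointing down it reaches from about 0.3 to 0.775 m from the base axis. Payload 14.6 kg.
Tool frame: the origin (TCP) lies at the very end of the fingers, on their centre line; the grasp point (between the pads) lies 19 mm behind it; y points along the fingers, z is the direction in which the jaws open and shut, and the axes are right-handed (so a half turn about y gives the same grasp; the last joint's range is limited). The gripper opens to 94 mm and grips with 3 to 60 N. Pads are 16 mm wide; open, the fingers measure 119 mm over their backs; the gripper's body (75 mm by 177 mm) begins 78 mm behind the grasp point.
Start: joints at [-1.202, 0.3, 1.521, -0, 1.321, -0.067], TCP at [0.232, -0.499, 0.205] pointing down, gripper open.
Joint ranges: [-3.03, 3.03], [-0.79, 2.21], [0.23, 2.52], [-1.04, 4.18], [0, 3.07], [-2.55, 2.55]. Speed limits (rad/s): [2.22, 2.22, 2.57, 3.14, 3.14, 3.14].

### API

Orientations are given as [roll, pitch, yaw] about the fixed x, y, z axes, in that order (R = Rz(yaw) Ry(pitch) Rx(roll)).
In Python, from station import get_obs, camera, job gives the robot as it stands.
- The arm moves only by the tool step_arm, never from a script. Its argument "targets" is a list of rows, each a list of 6 numbers: the shift along the tool's x, y, z in mm, then the turn, a rotation vector about the tool's x, y, z in degrees. In form: [[dx, dy, dz, rx, ry, rz], ...]. A call has 1 to 12 rows; each row shifts and turns the commanded pose from where the row before left it, along the tool's axes as they then stand; what a row does not reach is not made up. A row lasts 1/8 s, in which the tool goes at most 62.5 mm and 10.7 degrees, less where a joint would pass 70% of its speed; a pose out of reach is approached as far as the arm can. A call is refused whole if a number of a shift passes 62.5 or a number of a turn 10.7, either way. A call with a gripper value outside its range is refused whole. "gripper" is the opening, from -1 (shut) to 1 (fully open), set as the call begins (left out, the last holds). The fingers move at their own pace and stop on an object; "squeeze" is the grip in N (left out, the last holds). Time passes only in rows, so rows that do not move let the fingers close. It gives the time, the measured TCP pose, the force and the opening at its end, in the units of the state.
- get_obs(): the state, without advancing time (a new reading comes with each control period).
- camera(name): name is "side" or "top" or "wrist"; returns a dict with "pixels" (480x640x3 uint8, red, green, blue), "intrinsics" (3x3 intrinsics, pixels), "R" (3x3) and "t" (3): a world point X has camera coordinates R X + t; the wrist camera has in their place "tool_from_camera" (4x4, takes a point from camera to tool coordinates, whose origin is the TCP and whose axes are the tool frame's). Camera axes: x right, y down, z forward; pixel columns grow to the right and rows downward; lengths in m; the calibration is good to about 2 mm. A picture is of the moment at which its call begins: read the wrist's pose just before it. There is no depth.
- job.hand_in(): hands the job in, once; it reports no verdict.
The state is a dict: "time_s": time; "qpos": joint angles; "joint_vel": joint speeds; "tau": joint torques, N m; "ee_pos": TCP position; "eef_rot": TCP orientation; "force": force on the tool from outside, world axes, zero at the start; "moment": the same for the moment, N m; "grip_width": finger opening in m.
Only numpy, scipy, OpenCV 4.12 (cv2) and the standard library are available. Lean on these libraries where they do the work, as an engineer would, in place of code of your own. Each camera call takes 0.05 s, during which the arm holds its last target.

### The job

On the pin block, first turn the cam by its bar handle until its high side bears fully on the sprung shoe, which locks the pins, and leave it so. Then take every spring clip off its pin by sliding the steel wedge along the top of the pin and under the clip until the clip springs up off the pin; do not put the fingers on a clip while it is still snapped on. Lay all the clips in the open grey tray, and put the wedge back on the black rubber mat, standing on its foot; leave the loose things lying about where they are.

Things in the scene. Friction and masses are not known exactly. Their poses are not given: they have to be found in the camera images.
- block: the pin block, fixed: grey base 110 x 310 x 12 mm (x -55 to 55, y -100 to 210 in its frame) with an upright aluminium back plate (x 34 to 46, y -100 to 100, 104 mm high). Origin on the worktop, z up, x away from the robot along the three steel pins. Pins: 24 mm diameter, axis 50 mm high, at y -65, 0, 65, free ends at x -36 towards the robot; above each pin a slot 18 mm wide in the plate lets the wedge blade through
- pin0 (a point): point on the axis of pin 0 (right pin, y -65 mm in the block's frame) where its clip sits: 14 mm in front of the back plate, 56 mm from the pin's free end, 50 mm above the worktop; axes as the block's. The pin's top is 12 mm above it
- pin1 (a point): point on the axis of pin 1 (middle pin, y 0 mm in the block's frame) where its clip sits: 14 mm in front of the back plate, 56 mm from the pin's free end, 50 mm above the worktop; axes as the block's. The pin's top is 12 mm above it
- pin2 (a point): point on the axis of pin 2 (left pin, y 65 mm in the block's frame) where its clip sits: 14 mm in front of the back plate, 56 mm from the pin's free end, 50 mm above the worktop; axes as the block's. The pin's top is 12 mm above it
- clip0_tab (a point): centre of the finger tab of the dark steel spring clip of pin 0 (None if that clip is absent). Square tab, 24 mm along the pin (x) by 24 mm (y), top 24 mm above this point. Under it the crown, 36 x 24 x 4 mm, top 25.5, underside 29.5 mm below this point, and two sprung legs hugging the pin, feet about 60 mm below. Snapped on, this point is 50 mm above the pin axis, leaving 8.5 mm between pin top and crown
- clip1_tab (a point): centre of the finger tab of the dark steel spring clip of pin 1 (None if that clip is absent). Square tab, 24 mm along the pin (x) by 24 mm (y), top 24 mm above this point. Under it the crown, 36 x 24 x 4 mm, top 25.5, underside 29.5 mm below this point, and two sprung legs hugging the pin, feet about 60 mm below. Snapped on, this point is 50 mm above the pin axis, leaving 8.5 mm between pin top and crown
- clip2_tab (a point): centre of the finger tab of the dark steel spring clip of pin 2 (None if that clip is absent). Square tab, 24 mm along the pin (x) by 24 mm (y), top 24 mm above this point. Under it the crown, 36 x 24 x 4 mm, top 25.5, underside 29.5 mm below this point, and two sprung legs hugging the pin, feet about 60 mm below. Snapped on, this point is 50 mm above the pin axis, leaving 8.5 mm between pin top and crown
- clip0: the same clip 0, 38 x 38 x 84 mm, 70 g: origin on the pin axis while snapped on, x along the pin, z up through the tab. A push up of 5 to 15 N spreads the legs; after about 14 mm of lift it springs up to 20 mm by itself and stays perched on the pin, tab centre about 70 mm above the pin axis, and lifts away freely by its tab. A 12 mm wide key on its back runs in the plate's slot; the plate stops it sliding along the pin
- clip1: the same clip 1, 38 x 38 x 84 mm, 70 g: origin on the pin axis while snapped on, x along the pin, z up through the tab. A push up of 5 to 15 N spreads the legs; after about 14 mm of lift it springs up to 20 mm by itself and stays perched on the pin, tab centre about 70 mm above the pin axis, and lifts away freely by its tab. A 12 mm wide key on its back runs in the plate's slot; the plate stops it sliding along the pin
- clip2: the same clip 2, 38 x 38 x 84 mm, 70 g: origin on the pin axis while snapped on, x along the pin, z up through the tab. A push up of 5 to 15 N spreads the legs; after about 14 mm of lift it springs up to 20 mm by itself and stays perched on the pin, tab centre about 70 mm above the pin axis, and lifts away freely by its tab. A 12 mm wide key on its back runs in the plate's slot; the plate stops it sliding along the pin
- cam_grip (a point): centre of the cam's black bar handle, on the cam's upright axis, 92 mm above the worktop, at x 0, y 155 mm in the block's frame; bar 64 mm long (along this point's x axis, which points to the cam's high side), 12 mm thick, 69 to 111 mm above the worktop. Under it is the steel eccentric disc, 52 mm in diameter
- cam (a joint): cam angle in rad, grows counter-clockwise seen from above; starts between 0 and 0.6, can turn to 2.5; at 1.6 its high side points straight at the shoe (-y of the block). Stays where it is left; turns with about 0.1 N m
- shoe (a joint): travel in m of the sprung shoe that the cam presses: 0 while the cam does not touch it, about 0.003 with the cam's high point on it
- wedge_grip (a point): centre of the wedge's black upright grip, 38 mm above the wedge's underside; grip 44 mm long (x), 14 mm thick (y), top 22 mm above this point. Below it the steel foot, 44 mm wide, from 50 mm behind to 10 mm ahead of this point, top 22 mm below it. x points along the blade: 10 mm wide, underside level with the foot's, tip 110 mm ahead of this point, 2 mm thick there, rising evenly to 24 mm thick at 48 mm ahead, level from there back
- wedge: the same wedge, 220 g: origin on its underside below the grip's centre, x towards the blade's tip, z up; starts standing on the mat
- mat: black rubber mat, fixed, 130 x 130 x 3 mm, origin at the centre of its underside on the worktop
- tray_in (a point): centre of the inner floor of the open grey tray, fixed, 140 x 140 mm outside, 30 mm high, walls 4 mm. Between the pin block on the left and the tray and mat on the right stands a fixed white four-post die set, about 240 mm tall, at x 0.50 to 0.72, y -0.18 to 0.06: carry things in front of or over it
- tensile_bar: loose moulded bar 20 x 150 x 12 mm lying on the worktop, not to be disturbed
- spirit_level: loose small spirit level 18 x 100 x 24 mm, not to be disturbed
- hex_key: loose bent hex key 30 x 92 x 4 mm, not to be disturbed

How it is judged:
By the outcome, as a careful person would: the job done as asked, in the order asked, and still so for the second after the job is handed in, with the robot touching nothing.
Of clip0, clip1, clip2 only 2 to 3 are there at a start; the rules pass over those that are not, and their reading is None.
At some moment in a run one of wedge may be knocked a few centimetres aside while the robot is not near it.
It also fails if it takes over 210 s, if anything falls off the work surface, if the arm or the gripper's body presses on something with over 40 N, if the wrist force passes 120 N, or if a joint passes its speed limit or range.

## Working session

There is one attempt and no reset: what is moved stays moved. The work goes in short steps, Python scripts to look and compute and a tool call to move; the robot and the scene stay as the last step left them, time stands still between calls to the robot, and variables do not carry over. Pictures are saved under pics/ and viewed, and the job is handed in when it is done.

Besides the shell and the picture viewer there is one more tool, called after "Request:" by a JSON object that holds its "api" and its "payload". step_arm: Moves the arm, as the interface text tells. Its arguments: {"type":"object","properties":{"targets":{"type":"array","items":{"type":"array","items":{"type":"number"}}},"gripper":{"type":"number"},"squeeze":{"type":"number"}},"required":["targets"]}

```bash
ls; mkdir -p pics; cat > h.py <<'E'
import numpy as np, cv2
from station import get_obs, camera, job
from scipy.spatial.transform import Rotation as Ro
def save(name,fn,crop=None,scale=1):
    c=camera(name); im=c["pixels"][:,:,::-1]
    np.savez('pics/'+fn+'.npz',**c)
    if crop: im=im[crop[1]:crop[3],crop[0]:crop[2]]
    if scale!=1: im=cv2.resize(im,None,fx=scale,fy=scale,interpolation=cv2.INTER_CUBIC)
    cv2.imwrite('pics/'+fn+'.png',im); return c
def proj(c,X):
    p=c["R"]@np.array(X)+c["t"]; q=c["intrinsics"]@p; return q[:2]/q[2]
def onz(c,uv,z):
    d=c["R"].T@np.linalg.inv(c["intrinsics"])@np.array([uv[0],uv[1],1.]); o=-c["R"].T@c["t"]
    return o+d*(z-o[2])/d[2]
E
python3 - <<'E'
from h import *
o=get_obs(); print({k:np.round(v,3) for k,v in o.items()})
for n in("side","top","wrist"):
    c=save(n,n+'0'); print(n,{k:np.round(v,3).tolist() for k,v in c.items() if k!='pixels'})
E
```

```text
pics
{'time_s': np.float64(0.0), 'qpos': array([-1.202,  0.3  ,  1.522,  0.   ,  1.321, -0.067]), 'joint_vel': array([-0.001,  0.   ,  0.001, -0.001, -0.001,  0.001]), 'tau': array([ 1.0000e-03, -5.3180e+01, -3.5273e+01,  7.1000e-02,  2.4000e-02,
       -0.0000e+00]), 'ee_pos': array([ 0.232, -0.498,  0.205]), 'eef_rot': array([-1.572,  0.   , -2.706]), 'force': array([ 0.512, -0.72 ,  0.565]), 'moment': array([ 0.033, -0.027,  0.046]), 'grip_width': np.float64(0.094)}
side {'intrinsics': [[557.735, 0.0, 314.703], [0.0, 557.735, 236.739], [0.0, 0.0, 1.0]], 'R': [[0.851, 0.525, 0.009], [0.401, -0.638, -0.657], [-0.339, 0.563, -0.754]], 't': [-0.487, -0.176, 1.408]}
top {'intrinsics': [[562.462, 0.0, 310.822], [0.0, 562.462, 238.987], [0.0, 0.0, 1.0]], 'R': [[0.003, -1.0, -0.011], [-0.986, -0.001, -0.169], [0.169, 0.011, -0.985]], 't': [0.022, 0.589, 1.37]}
wrist {'intrinsics': [[369.584, 0.0, 324.328], [0.0, 369.584, 232.446], [0.0, 0.0, 1.0]], 'tool_from_camera': [[-0.0, 0.966, 0.26, -0.075], [0.0, -0.26, 0.966, -0.179], [1.0, 0.0, -0.0, -0.001], [0.0, 0.0, 0.0, 1.0]]}
```

View pics/top0.png

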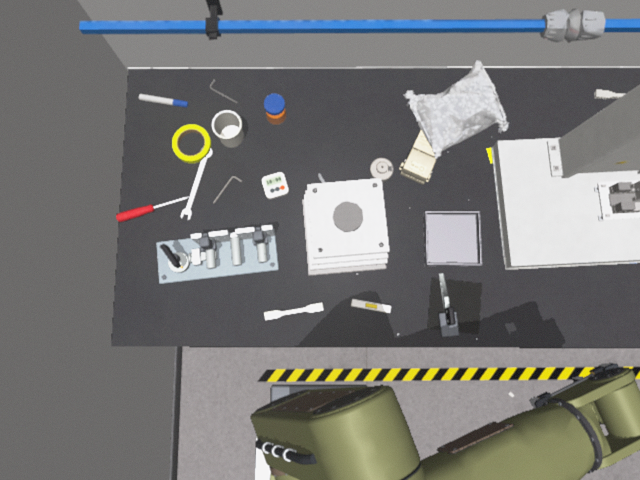

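View pics/side0.png

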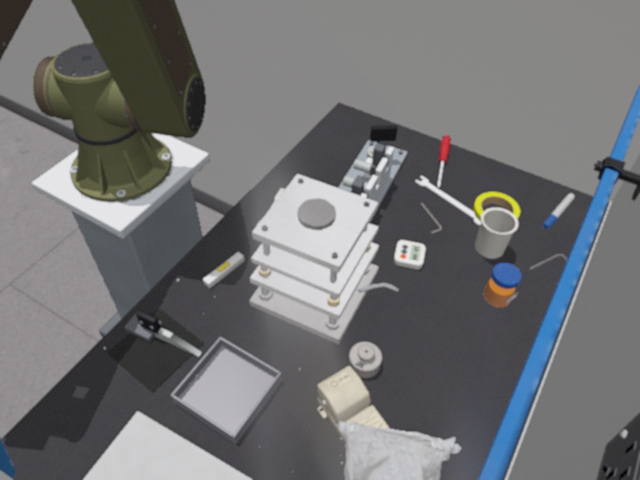

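View pics/wrist0.png

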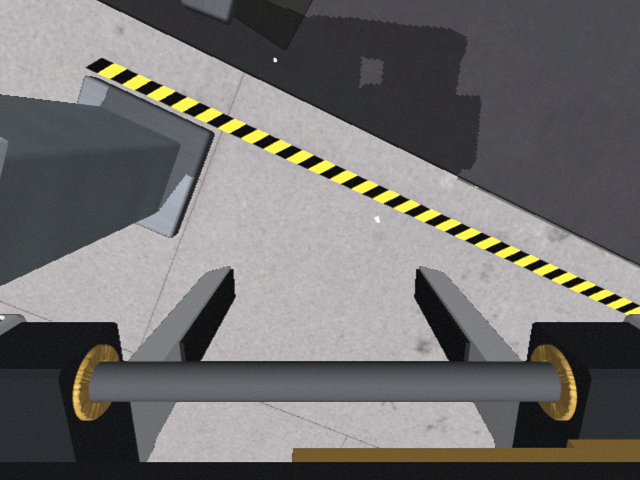

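```bash
python3 - <<'E'
import cv2
im=cv2.imread('pics/top0.png')
cv2.imwrite('pics/t_block.png',cv2.resize(im[215:295,145:290],None,fx=5.5,fy=5.5,interpolation=cv2.INTER_CUBIC))
cv2.imwrite('pics/t_mat.png',cv2.resize(im[205:345,405:500],None,fx=4.2,fy=4.2,interpolation=cv2.INTER_CUBIC))
s=cv2.imread('pics/side0.png')
cv2.imwrite('pics/s_block.png',cv2.resize(s[115:230,325:425],None,fx=5,fy=5,interpolation=cv2.INTER_CUBIC))
E
```

```text
(no output)
```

View pics/t_block.png

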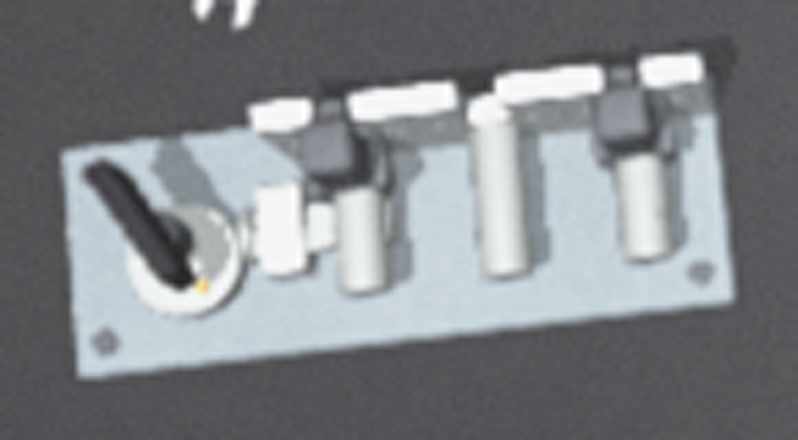

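View pics/t_mat.png

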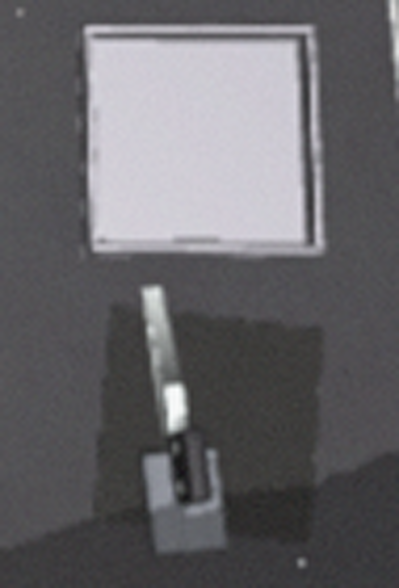

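View pics/s_block.png

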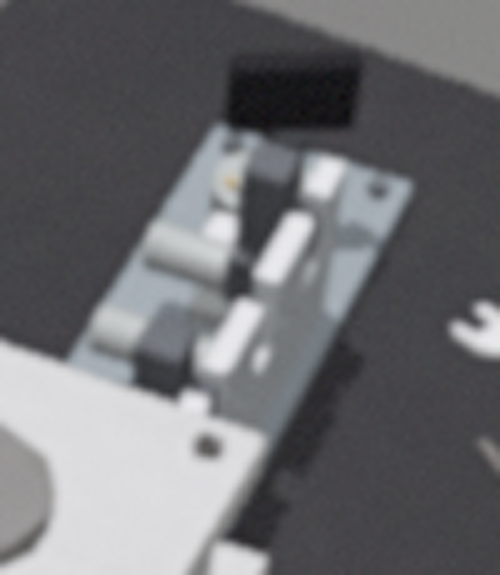

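```bash
cat >> h.py <<'E'
from scipy.optimize import least_squares
def fitpose(c,pts,uv,x0,z0=0.):
    pts=np.array(pts)/1000.; uv=np.array(uv,float)
    def f(p):
        Rz=Ro.from_euler('z',p[2]).as_matrix(); W=pts@Rz.T+[p[0],p[1],z0]
        return np.concatenate([proj(c,w)-u for w,u in zip(W,uv)])
    r=least_squares(f,x0); return r.x,r.fun.reshape(-1,2)
def wc(o,c):
    T=np.eye(4);T[:3,:3]=Ro.from_euler('xyz',o['eef_rot']).as_matrix();T[:3,3]=o['ee_pos']
    W=np.linalg.inv(T@c['tool_from_camera']); d=dict(c); d['R']=W[:3,:3];d['t']=W[:3,3]; return d
E
python3 - <<'E'
from h import *
c=dict(np.load('pics/top0.npz'))
C=lambda x,y:(145+(x+.5)/5.5-.5,215+(y+.5)/5.5-.5)
pts=[(55,210,12),(-55,210,12),(-55,-100,12),(46,-100,104),(34,-100,104),(46,100,104),(34,100,104)]
uv=[C(62,150),C(78,378),C(735,300),C(703,58),C(705,83),C(248,105),C(253,131)]
x,r=fitpose(c,pts,uv,[.5,.3,0.]); print(x,np.round(r,1))
M=lambda x,y:(405+x/4.2,205+y/4.2)
t=[onz(c,M(*p),.03) for p in [(85,25),(314,26),(324,250),(93,252)]]; print('tray',np.round(t,3),np.mean(t,0))
m=[onz(c,M(*p),.003) for p in [(108,303),(323,327),(310,543),(95,510)]]; print('mat',np.round(m,3),np.mean(m,0))
w=[onz(c,M(*p),z+.003) for p,z in [((152,287),.002),((176,385),.024),((187,430),.06),((190,500),.06),((152,552),.016),((226,547),.016),((145,455),.016)]]
print('w',np.round(w,3))
E
```

```text
[0.55801141 0.21163056 0.1146967 ] [[-0.  -0.4]
 [-0.2  0.1]
 [ 0.4  0.7]
 [-0.5 -0.5]
 [-0.4 -0.2]
 [ 0.7  0.1]
 [ 0.1  0.2]]
tray [[ 0.666 -0.272  0.03 ]
 [ 0.665 -0.412  0.03 ]
 [ 0.527 -0.411  0.03 ]
 [ 0.526 -0.272  0.03 ]] [ 0.59606169 -0.34174445  0.03      ]
mat [[ 0.498 -0.286  0.003]
 [ 0.483 -0.416  0.003]
 [ 0.353 -0.402  0.003]
 [ 0.372 -0.274  0.003]] [ 0.42640593 -0.34439348  0.003     ]
w [[ 0.507 -0.312  0.005]
 [ 0.446 -0.32   0.027]
 [ 0.417 -0.317  0.063]
 [ 0.377 -0.317  0.063]
 [ 0.347 -0.304  0.019]
 [ 0.35  -0.348  0.019]
 [ 0.405 -0.301  0.019]]
```

```bash
cat >> h.py <<'E'
def plan(wps,step=55.,tstep=10.,start=None):
    """wps: list of (x,y,z,psi[,maxstep_mm]) tool-down world; prints rows"""
    o=get_obs()
    p=np.array(o['ee_pos']); R=Ro.from_euler('xyz',o['eef_rot'])
    if start is not None: p=np.array(start[:3]); R=Ro.from_euler('xyz',[-np.pi/2,0,start[3]])
    rows=[]
    for w in wps:
        T=Ro.from_euler('xyz',[-np.pi/2,0,w[3]]); tgt=np.array(w[:3]); st=w[4] if len(w)>4 else step
        rv=(R.inv()*T).as_rotvec(degrees=True)
        n=max(1,int(np.ceil(np.linalg.norm(tgt-p)*1000/st)),int(np.ceil(np.linalg.norm(rv)/tstep)))
        for i in range(n):
            k=n-i
            d=R.inv().apply((tgt-p)/k)*1000; rv=(R.inv()*T).as_rotvec(degrees=True)/k
            d=np.round(d,1); rv=np.round(rv,2)
            rows.append([*d.tolist(),*rv.tolist()])
            p=p+R.apply(d/1000); R=R*Ro.from_rotvec(rv,degrees=True)
    print(len(rows),'rows'); 
    for i in range(0,len(rows),12): print(str(rows[i:i+12]).replace('.0,',',').replace('.0]',']').replace('-0,','0,').replace(' ',''))
    print('end',np.round(p,4),np.round(R.as_euler('xyz'),3))
def st():
    o=get_obs(); print(round(float(o['time_s']),2),'p',np.round(o['ee_pos'],4),'r',np.round(o['eef_rot'],3),'q',np.round(o['qpos'],2),'F',np.round(o['force'],1),'g',round(float(o['grip_width']),4)); return o
E
python3 - <<'E'
from h import *
plan([(.25,-.45,.32,-2.7),(.36,-.1,.33,-2.65),(.42,.15,.33,-2.6),(.58,.25,.30,-2.55)])
E
```

```text
19 rows
[[-12.2,-38.3,-12.1,0.02,-0.11,-0],[-12.3,-38.3,-12.1,0.01,-0.11,-0],[-12.2,-38.3,-12.1,0.02,-0.11,-0],[-35.6,-1.4,-38.5,0,-0.41,-0],[-35.9,-1.4,-38.2,0,-0.41,-0],[-36.1,-1.4,-38,0,-0.41,-0],[-36.4,-1.5,-37.7,0,-0.41,-0],[-36.7,-1.4,-37.5,0,-0.41,-0],[-36.9,-1.5,-37.2,0,-0.41,-0],[-37.2,-1.4,-36.9,0,-0.41,-0],[-34.2,0,-38.4,0,-0.57,-0],[-34.5,0,-38.1,0,-0.57,-0]]
[[-34.9,0,-37.7,0,-0.57,-0],[-35.3,0,-37.4,0,-0.58,-0],[-35.8,0,-37,0,-0.57,-0],[-47.2,7.5,-0.8,0,-0.72,-0],[-47.1,7.5,-0.2,0,-0.72,-0],[-47.2,7.5,0.4,0,-0.71,-0],[-47.1,7.5,0.9,0,-0.72,-0]]
end [0.58 0.25 0.3 ] [-1.571  0.    -2.55 ]
```

Request:
{"api": "step_arm", "payload": {"targets": [[-12,-38,-12,0,-0.1,0],[-12,-38,-12,0,-0.1,0],[-12,-38,-12,0,-0.1,0],[-35.5,-1.5,-38.5,0,-0.4,0],[-36,-1.5,-38,0,-0.4,0],[-36,-1.5,-38,0,-0.4,0],[-36.5,-1.5,-37.5,0,-0.4,0],[-36.5,-1.5,-37.5,0,-0.4,0],[-37,-1.5,-37,0,-0.4,0],[-37,-1.5,-37,0,-0.4,0],[-34,0,-38.5,0,-0.6,0],[-34.5,0,-38,0,-0.6,0]]}}

```text
time_s: 1.65
ee_pos: [0.3838, 0.0002, 0.33]
eef_rot: [-1.571, 0.0, -2.63]
force: [1.1, 0.1, 0.5]
grip_width: 0.0942
```

Request:
{"api": "step_arm", "payload": {"targets": [[-35,0,-37.5,0,-0.6,0],[-35.5,0,-37.5,0,-0.6,0],[-36,0,-37,0,-0.6,0],[-47,7.5,-1,0,-0.7,0],[-47,7.5,0,0,-0.7,0],[-47,7.5,0.5,0,-0.7,0],[-47,7.5,1,0,-0.7,0],[0,0,0,0,0,0]]}}

```text
time_s: 2.65
ee_pos: [0.5809, 0.2491, 0.2962]
eef_rot: [-1.572, -0.005, -2.55]
force: [-0.7, -0.4, -0.3]
grip_width: 0.0935
```

```bash
python3 - <<'E'
from h import *
o=st(); c=wc(o,save('wrist','w1')); np.savez('pics/w1.npz',**c)
p=[.558,.2116]; R=Ro.from_euler('z',.1147).as_matrix()
for q in [(55,210,12),(-55,-100,12),(-55,210,12),(0,155,111),(20,65,124),(20,-65,124)]: print(q,proj(c,R@(np.array(q)/1000)+[*p,0]).round(1))
E
```

```text
2.65 p [0.5809 0.2491 0.2962] r [-1.572 -0.005 -2.55 ] q [0.35 0.45 1.11 0.   1.59 1.33] F [-0.7 -0.4 -0.3] g 0.0935
(55, 210, 12) [205.  105.3]
(-55, -100, 12) [385.3 291.8]
(-55, 210, 12) [171.4 187.3]
(0, 155, 111) [203.8 178.1]
(20, 65, 124) [294.  204.3]
(20, -65, 124) [409.8 262.7]
```

View pics/w1.png

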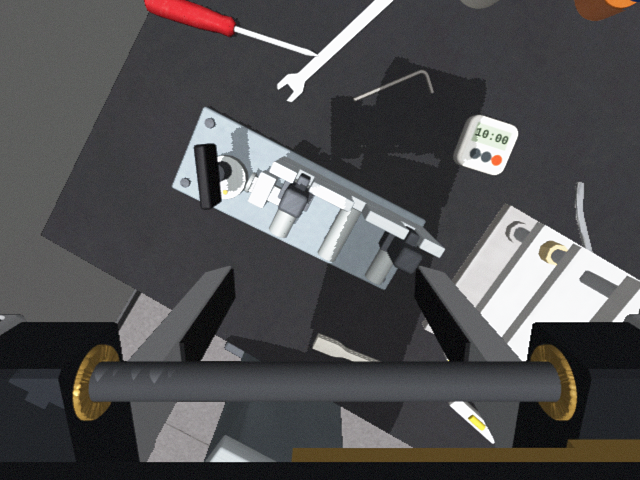

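```bash
python3 - <<'E'
from h import *
im=cv2.imread('pics/w1.png')
cv2.imwrite('pics/w1a.png',cv2.resize(im[95:215,160:320],None,fx=5,fy=5,interpolation=cv2.INTER_CUBIC))
cv2.imwrite('pics/w1b.png',cv2.resize(im[180:300,300:460],None,fx=5,fy=5,interpolation=cv2.INTER_CUBIC))
E
```

```text
(no output)
```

View pics/w1a.png

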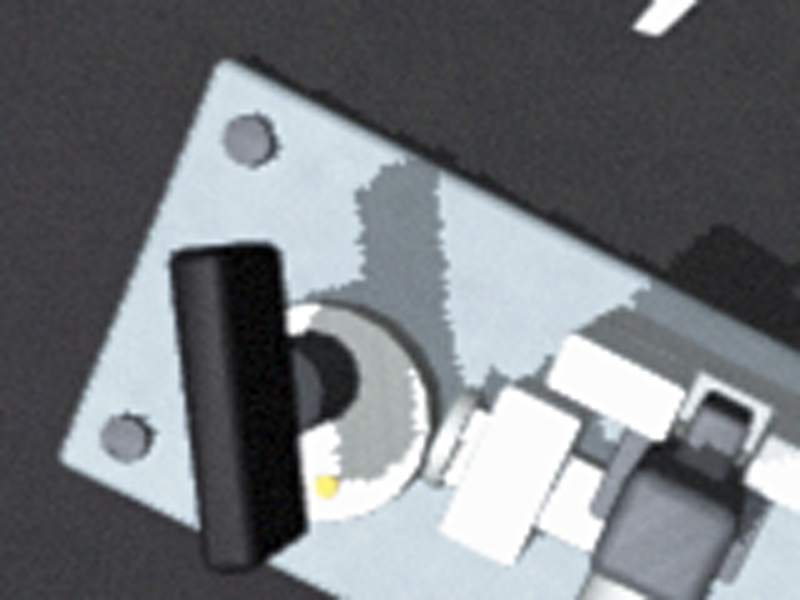

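View pics/w1b.png

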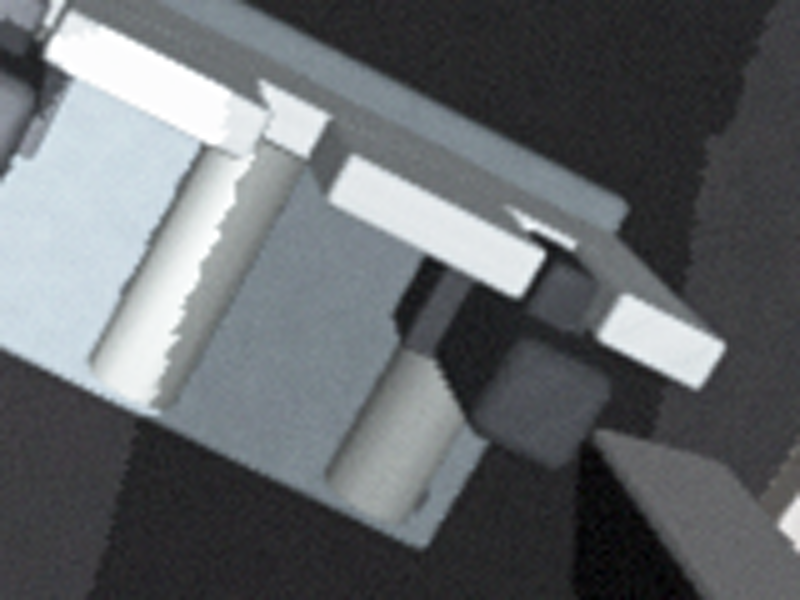

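```bash
python3 - <<'E'
from h import *
c=dict(np.load('pics/w1.npz'))
A=lambda x,y:(160+(x+.5)/5-.5,95+(y+.5)/5-.5)
B=lambda x,y:(300+(x+.5)/5-.5,180+(y+.5)/5-.5)
pts=[(55,210,12),(-55,210,12),(-55,-100,12),(55,-100,12),(46,-100,104),(34,-100,104),(46,100,104),(34,100,104)]
uv=[A(220,58),A(60,460),B(425,550),B(628,208),B(725,347),B(700,390),A(575,338),A(548,378)]
x,r=fitpose(c,pts,uv,[.56,.21,.1]); print(x,np.round(r,1))
a,b=onz(c,A(198,255),.111),onz(c,A(230,567),.111)
R=Ro.from_euler('z',x[2]).as_matrix(); cc=R@[0,.155,0]+[x[0],x[1],0]
print('bar',a,b,(a+b)/2,np.linalg.norm(a-b),'cam pred',cc, 'dir',np.arctan2(*(b-a)[1::-1]))
E
```

```text
[0.55807662 0.21318101 0.11798228] [[-0.1 -1.2]
 [-1.3  0.5]
 [ 0.1  1.4]
 [ 1.7 -0.3]
 [ 1.1 -0.2]
 [ 0.1  0.7]
 [-0.8 -1.5]
 [-0.5  1.4]]
bar [0.56512026 0.38444912 0.111     ] [0.5149947  0.34957182 0.111     ] [0.54005748 0.36701047 0.111     ] 0.06106551726706468 cam pred [0.53983177 0.36710347 0.        ] dir -2.5336919623418472
```

```bash
python3 - <<'E'
from h import *
plan([(.54,.367,.20,-2.534),(.54,.367,.08,-2.534,30)])
E
```

```text
8 rows
[[-11,32.6,-40.2,0.01,-0.31,0.06],[-11.2,32.7,-40.2,0.02,-0.31,0.06],[-11.4,32.6,-40.1,0.01,-0.3,0.05],[0,24,0,0,0,0],[0,24,0,0,0,0],[0,24,0,0,0,0],[0,24,0,0,0,0],[0,24,0,0,0,0]]
end [0.54  0.367 0.08 ] [-1.571 -0.    -2.534]
```

Request:
{"api": "step_arm", "payload": {"targets": [[-11,32.5,-40,0,-0.3,0],[-11,32.5,-40,0,-0.3,0],[-11.5,32.5,-40,0,-0.3,0],[0,0,0,0,0,0],[0,0,0,0,0,0]], "gripper": -0.3}}

```text
time_s: 3.32
ee_pos: [0.5405, 0.3656, 0.2041]
eef_rot: [-1.57, 0.002, -2.535]
force: [-0.0, -0.3, -0.4]
grip_width: 0.0474
```

```bash
python3 - <<'E'
from h import *
o=st(); c=wc(o,save('wrist','w2')); np.savez('pics/w2.npz',**c)
plan([(.54,.367,.08,-2.534,30)])
E
```

```text
3.33 p [0.5405 0.3656 0.2041] r [-1.570e+00  2.000e-03 -2.535e+00] q [ 0.54  0.53  1.2  -0.    1.41  1.5 ] F [-0.  -0.3 -0.4] g 0.0474
5 rows
[[0,24.9,-0.4,0,-0.02,-0.03],[0,24.9,-0.3,-0.01,-0.02,-0.03],[0,24.9,-0.4,0,-0.02,-0.03],[0,24.9,-0.3,-0.01,-0.02,-0.03],[0,24.8,-0.4,0,-0.02,-0.03]]
end [0.54  0.367 0.08 ] [-1.571 -0.    -2.534]
```

View pics/w2.png

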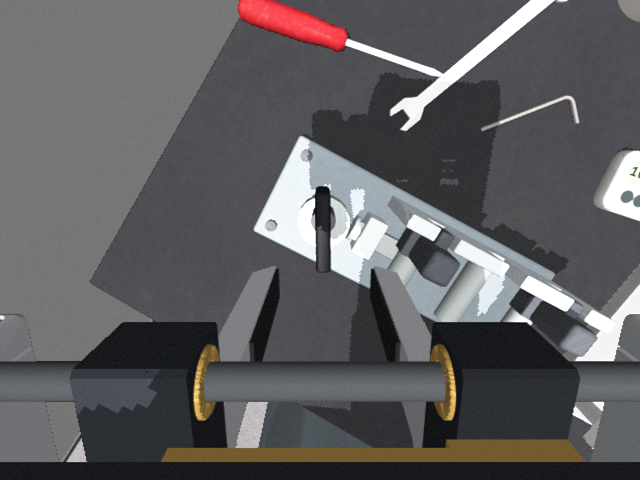

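Request:
{"api": "step_arm", "payload": {"targets": [[0,25,0,0,0,0],[0,25,0,0,0,0],[0,25,0,0,0,0],[0,25,0,0,0,0],[0,24,0,0,0,0],[0,0,0,0,0,0]]}}

```text
time_s: 4.12
ee_pos: [0.5404, 0.3651, 0.0782]
eef_rot: [-1.571, -0.001, -2.536]
force: [-0.3, -0.3, 0.6]
grip_width: 0.0327
```

Request:
{"api": "step_arm", "payload": {"targets": [[0,0,0,0,0,0],[0,0,0,0,0,0],[0,0,0,0,0,0],[0,0,0,0,0,0]], "gripper": -1, "squeeze": 20}}

```text
time_s: 4.62
ee_pos: [0.5403, 0.3671, 0.0799]
eef_rot: [-1.571, 0.002, -2.534]
force: [-2.5, 3.0, 7.7]
grip_width: 0.0117
```

Request:
{"api": "step_arm", "payload": {"targets": [[0,0,0,0,-6,0],[0,0,0,0,-6,0],[0,0,0,0,-6,0],[0,0,0,0,-6,0],[0,0,0,0,-6,0],[0,0,0,0,-6,0],[0,0,0,0,0,0]]}}

```text
time_s: 5.5
ee_pos: [0.5404, 0.3671, 0.0798]
eef_rot: [-1.57, 0.002, -1.905]
force: [-2.9, 3.3, 6.4]
grip_width: 0.0116
```

Request:
{"api": "step_arm", "payload": {"targets": [[0,0,0,0,-6,0],[0,0,0,0,-6,0],[0,0,0,0,-6,0],[0,0,0,0,-6,0],[0,0,0,0,-3.5,0],[0,0,0,0,0,0],[0,0,0,0,0,0]]}}

```text
time_s: 6.38
ee_pos: [0.5405, 0.3671, 0.0799]
eef_rot: [-1.569, 0.001, -1.426]
force: [-2.7, 2.0, 6.0]
grip_width: 0.012
```

```bash
python3 - <<'E'
from h import *
o=st(); save('top','t2',(145,215,290,295),5.5)
E
```

```text
6.38 p [0.5405 0.3671 0.0799] r [-1.569e+00  1.000e-03 -1.426e+00] q [0.54 0.64 1.32 0.   1.17 0.4 ] F [-2.7  2.   6. ] g 0.012
```

Request:
{"api": "step_arm", "payload": {"targets": [[0,0,0,0,0,0],[0,0,0,0,0,0],[0,0,0,0,0,0],[0,-20,0,0,0,0],[0,-30,0,0,0,0],[0,-40,0,0,0,0],[0,-50,0,0,0,0],[0,-50,0,0,0,0],[0,0,0,0,0,0]], "gripper": -0.3}}

```text
time_s: 7.55
ee_pos: [0.541, 0.3668, 0.2746]
eef_rot: [-1.563, 0.003, -1.426]
force: [-0.6, -0.4, -0.6]
grip_width: 0.0331
```

```bash
python3 - <<'E'
from h import *
o=st(); c=wc(o,save('wrist','w3')); np.savez('pics/w3.npz',**c)
E
```

```text
7.55 p [0.541  0.3668 0.2746] r [-1.563  0.003 -1.426] q [ 0.54  0.5   1.09 -0.    1.55  0.4 ] F [-0.6 -0.4 -0.6] g 0.0331
```

View pics/w3.png

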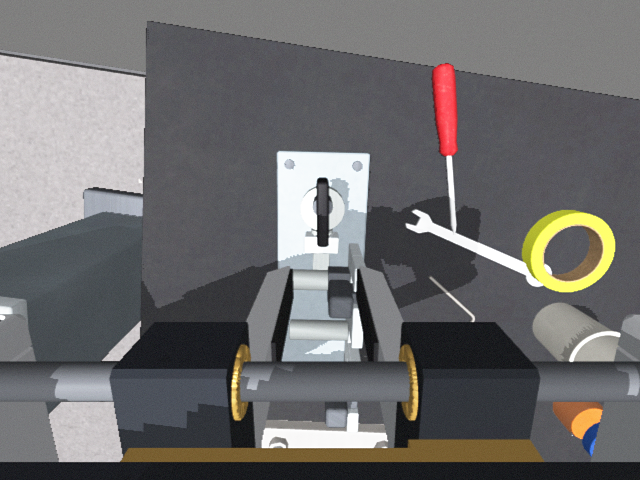

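```bash
python3 - <<'E'
from h import *
plan([(.45,.2,.33,-1.9),(.37,0,.34,-2.3),(.38,-.15,.32,-2.7),(.44,-.32,.22,-3.09)],step=58,tstep=9)
E
```

```text
15 rows
[[37.9,-14.8,-28.3,-0.05,6.78,-0.04],[41,-14.8,-23.7,-0.05,6.78,-0.03],[43.5,-14.8,-18.7,-0.05,6.79,-0.04],[45.4,-14.7,-13.3,-0.05,6.78,-0.03],[53.8,-2.5,-2.8,0,5.73,-0],[53.8,-2.5,2.6,0,5.73,-0],[53.3,-2.5,8,0,5.73,-0],[52.2,-2.5,13.2,0,5.73,-0],[35,6.7,35.8,0,7.64,-0],[30,6.7,40.2,0,7.64,-0],[24.4,6.6,43.8,0,7.64,-0],[4.6,25,44.8,0,5.59,-0]]
[[0.2,25,45.1,0,5.58,-0],[-4.2,25,44.9,0,5.59,-0],[-8.5,25,44.2,0,5.58,-0]]
end [ 0.44 -0.32  0.22] [-1.571  0.    -3.09 ]
```

Request:
{"api": "step_arm", "payload": {"targets": [[38,-15,-28,0,6.8,0],[41,-15,-23.5,0,6.8,0],[43.5,-15,-18.5,0,6.8,0],[45.5,-14.5,-13.5,0,6.8,0],[54,-2.5,-3,0,5.7,0],[54,-2.5,2.5,0,5.7,0],[53.5,-2.5,8,0,5.7,0],[52,-2.5,13,0,5.7,0],[35,6.5,36,0,7.6,0],[30,6.5,40,0,7.6,0],[24.5,6.5,44,0,7.6,0],[4.5,25,45,0,5.6,0]], "gripper": 0}}

```text
time_s: 9.1
ee_pos: [0.3949, -0.1951, 0.2935]
eef_rot: [-1.57, 0.001, -2.8]
force: [1.2, 0.1, -0.0]
grip_width: 0.0466
```

Request:
{"api": "step_arm", "payload": {"targets": [[0,25,45,0,5.6,0],[-4,25,45,0,5.6,0],[-8.5,25,44,0,5.6,0],[0,0,0,0,0,0],[0,0,0,0,0,0]]}}

```text
time_s: 9.72
ee_pos: [0.4402, -0.3198, 0.2183]
eef_rot: [-1.571, -0.001, -3.087]
force: [0.1, 1.5, 0.7]
grip_width: 0.0471
```

```bash
python3 - <<'E'
from h import *
o=st(); c=wc(o,save('wrist','w4')); np.savez('pics/w4.npz',**c)
save('top','t4',(405,205,500,345),4.2)
E
```

```text
9.72 p [ 0.4402 -0.3198  0.2183] r [-1.571e+00 -1.000e-03 -3.087e+00] q [-0.7   0.28  1.52  0.    1.35  0.82] F [0.1 1.5 0.7] g 0.0471
```

View pics/w4.png

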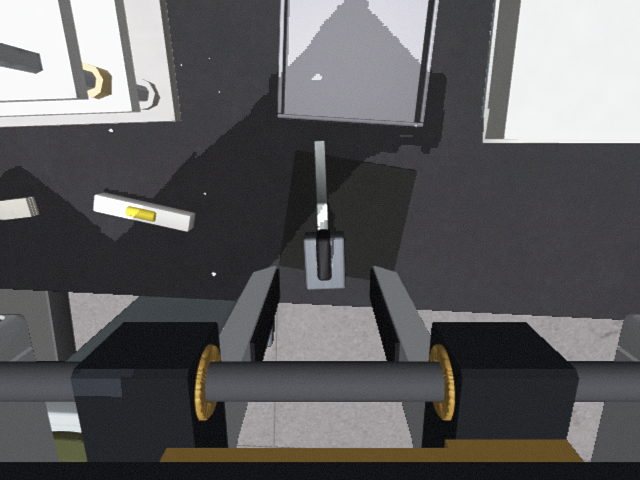

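View pics/t4.png

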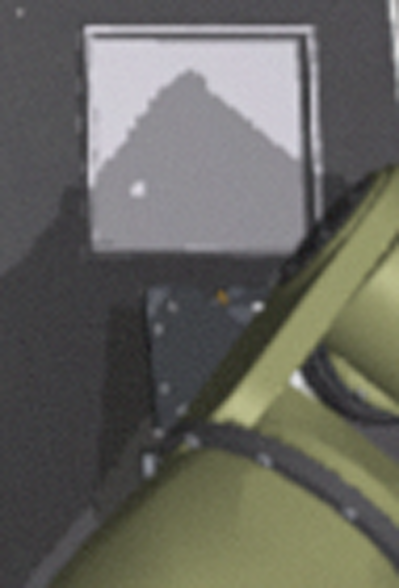

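```bash
python3 - <<'E'
from h import *
im=cv2.imread('pics/w4.png')
cv2.imwrite('pics/w4a.png',cv2.resize(im[130:300,270:430],None,fx=4,fy=4,interpolation=cv2.INTER_CUBIC)[:600])
E
```

```text
(no output)
```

View pics/w4a.png

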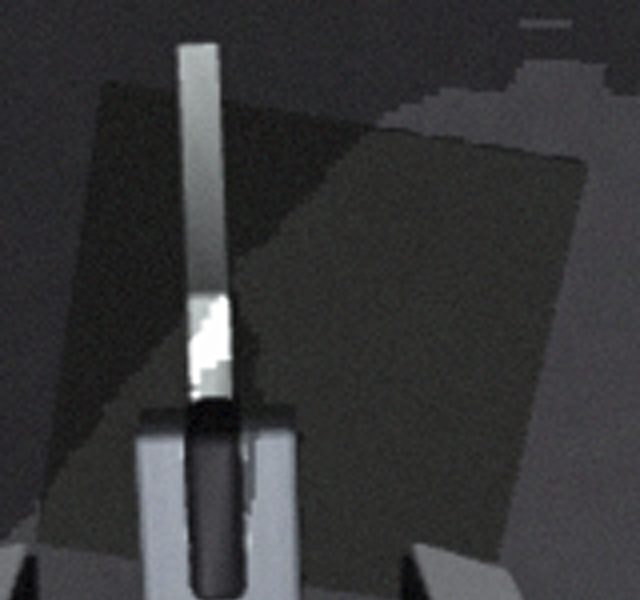

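```bash
python3 - <<'E'
from h import *
c=dict(np.load('pics/w4.npz'))
A=lambda x,y:(270+(x+.5)/4-.5,130+(y+.5)/4-.5)
pts=[(110,5,2),(110,-5,2),(48,5,24),(48,-5,24),(10,22,16),(10,-22,16)]
uv=[A(178,45),A(218,44),A(188,295),A(230,295),A(138,437),A(297,435)]
x,r=fitpose(c,pts,uv,[.4,-.32,.05],z0=.003); print(x,np.round(r,1))
m=[onz(c,A(*p),.003) for p in [(105,85),(583,160),(497,560)]]; print('mat',np.round(m,3), (m[0]+m[2])/2, np.linalg.norm(m[1]-m[0]),np.linalg.norm(m[1]-m[2]))
t=[onz(c,p,z) for p,z in [((278,117),.03),((424,124),.03)]];print('tray',t)
E
```

```text
[ 0.39713914 -0.32150039  0.10085614] [[ 0.3  0.3]
 [-0.   0.1]
 [ 0.5  0.9]
 [-0.2  0.4]
 [-1.  -0.2]
 [ 0.5 -1.5]]
mat [[ 0.495 -0.287  0.003]
 [ 0.483 -0.413  0.003]
 [ 0.369 -0.402  0.003]] [ 0.43219812 -0.34445223  0.003     ] 0.12748753171665425 0.11389929073288885
tray [array([ 0.52700868, -0.27046632,  0.03      ]), array([ 0.52822302, -0.40982928,  0.03      ])]
```

```bash
python3 - <<'E'
from h import *
plan([(.397,-.3215,.12,-3.041),(.397,-.3215,.025,-3.041,25)])
E
```

```text
6 rows
[[21.8,49.7,-0.3,-0.02,-1.31,-0.02],[21.8,49.6,-0.7,-0.02,-1.31,-0.03],[0,23.8,0,0,0,0],[0,23.7,0,0,0,0],[0,23.8,0,0,0,0],[0,23.7,0,0,0,0]]
end [ 0.397  -0.3215  0.025 ] [-1.571 -0.    -3.041]
```

Request:
{"api": "step_arm", "payload": {"targets": [[22,49.5,-0.5,0,-1.3,0],[22,49.5,-0.5,0,-1.3,0],[0,24,0,0,0,0],[0,24,0,0,0,0],[0,24,0,0,0,0],[0,23,0,0,0,0],[0,0,0,0,0,0],[0,0,0,0,0,0]]}}

```text
time_s: 10.82
ee_pos: [0.3971, -0.3222, 0.0259]
eef_rot: [-1.569, 0.001, -3.042]
force: [0.4, -0.0, 0.2]
grip_width: 0.047
```

```bash
python3 - <<'E'
from h import *
o=st(); c=wc(o,save('wrist','w5')); np.savez('pics/w5.npz',**c)
E
```

```text
10.82 p [ 0.3971 -0.3222  0.0259] r [-1.569e+00  1.000e-03 -3.042e+00] q [-0.75  0.44  1.79  0.    0.91  0.72] F [ 0.4 -0.   0.2] g 0.047
```

View pics/w5.png

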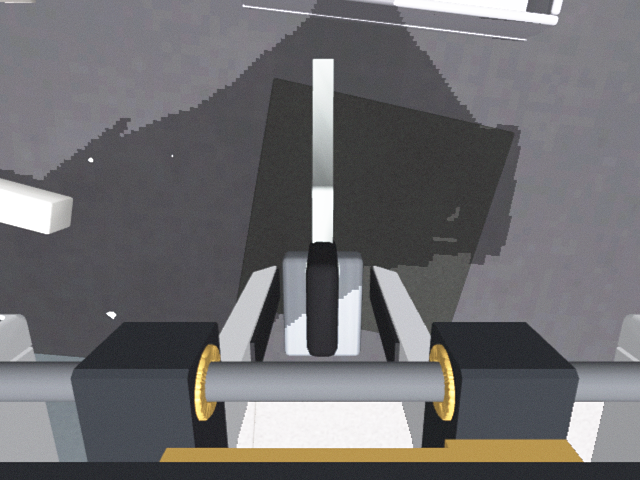

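Request:
{"api": "step_arm", "payload": {"targets": [[0,0,0,0,0,0],[0,0,0,0,0,0],[0,0,0,0,0,0],[0,0,0,0,0,0],[0,0,0,0,0,0],[0,-15,0,0,0,0],[0,-30,0,0,0,0],[0,0,0,0,0,0]], "gripper": -1, "squeeze": 55}}

```text
time_s: 11.88
ee_pos: [0.3974, -0.3229, 0.0717]
eef_rot: [-1.568, 0.003, -3.043]
force: [0.7, -0.0, -2.6]
grip_width: 0.0137
```

```bash
python3 - <<'E'
from h import *
o=st(); c=wc(o,save('wrist','w6')); np.savez('pics/w6.npz',**c)
im=cv2.imread('pics/w6.png')
cv2.imwrite('pics/w6a.png',cv2.resize(im[30:400,200:450],None,fx=1.6,fy=1.6,interpolation=cv2.INTER_CUBIC))
T=np.array([[0,0,0]])
# predicted tip px in hand: wedge underside 22.. below TCP
R=Ro.from_euler('xyz',o['eef_rot'])
for off in [(-110,5,2),(-110,-5,2),(-48,5,24),(-48,-5,24)]:
    p=R.apply(np.array([off[0],22-off[2],off[1]])/1000)+o['ee_pos']; print(off,proj(c,p).round(1))
E
```

```text
11.88 p [ 0.3974 -0.3229  0.0717] r [-1.568e+00  3.000e-03 -3.043e+00] q [-0.75  0.37  1.77  0.    1.    0.72] F [ 0.7 -0.  -2.6] g 0.0137
(-110, 5, 2) [335.2  59.5]
(-110, -5, 2) [315.   59.5]
(-48, 5, 24) [335.5 190.4]
(-48, -5, 24) [314.7 190.4]
```

View pics/w6a.png

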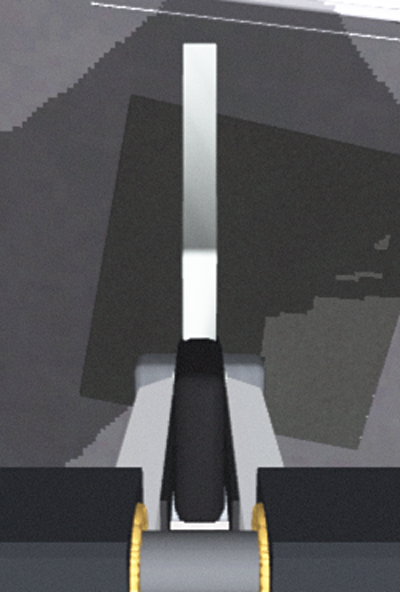

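```bash
cat >> h.py <<'E'
BX,BY,BA=.558,.2125,.1165
PS=BA-np.pi
def blk(x,y):
    c,s=np.cos(BA),np.sin(BA); return (BX+(c*x-s*y)/1000, BY+(s*x+c*y)/1000)
E
python3 - <<'E'
from h import *
print(blk(-165,65),blk(-50,65))
plan([(.385,-.3,.30,PS),(.37,0,.30,PS),(*blk(-165,65),.20,PS),(*blk(-165,65),.12,PS,40),(*blk(-165,65),.088,PS,20)])
c=dict(np.load('pics/w6.npz'))
m=[onz(c,(200+x/1.6,30+y/1.6),.003) for x,y in [(132,95),(80,395),(357,448)]];print(np.round(m,4),(m[0]+m[2])/2,[np.linalg.norm(m[0]-m[1]),np.linalg.norm(m[2]-m[1])])
E
```

```text
(np.float64(0.38656306247186645), np.float64(0.2578803531384983)) (np.float64(0.50078354035125), np.float64(0.27124756799445354))
22 rows
[[1.9,-46,-4.6,-0.02,-0.2,-0.01],[1.8,-46,-4.6,-0.02,-0.2,-0.01],[1.8,-45.9,-4.7,-0.01,-0.2,-0.02],[1.9,-46,-4.7,-0.02,-0.2,-0.01],[1.8,-45.9,-4.7,-0.01,-0.2,-0.02],[-3.3,0,-50,0,0,0],[-3.3,0,-49.9,0,0,0],[-3.3,0,-50,0,0,0],[-3.3,0,-49.9,0,0,0],[-3.4,0,-50,0,0,0],[-3.3,-0.1,-49.9,0,0,0],[-7.7,16.7,-42.4,0,0,0]]
[[-7.8,16.7,-42.4,0,0,0],[-7.7,16.7,-42.4,0,0,0],[-7.8,16.6,-42.3,0,0,0],[-7.7,16.7,-42.4,0,0,0],[-7.8,16.6,-42.3,0,0,0],[0,26.7,0,0,0,0],[0,26.7,0,0,0,0],[0,26.6,0,0,0,0],[0,16,0,0,0,0],[0,16,0,0,0,0]]
end [0.3866 0.2578 0.088 ] [-1.571 -0.    -3.025]
[[ 0.4958 -0.2865  0.003 ]
 [ 0.3675 -0.2721  0.003 ]
 [ 0.3538 -0.4003  0.003 ]] [ 0.42481926 -0.34341204  0.003     ] [np.float64(0.12914619435640945), np.float64(0.12889555922381699)]
```

Request:
{"api": "step_arm", "payload": {"targets": [[2,-46,-4.5,0,-0.2,0],[2,-46,-4.5,0,-0.2,0],[2,-46,-4.5,0,-0.2,0],[2,-46,-4.5,0,-0.2,0],[1.5,-46,-4.5,0,-0.2,0],[-3.5,0,-50,0,0,0],[-3.5,0,-50,0,0,0],[-3.5,0,-50,0,0,0],[-3.5,0,-50,0,0,0],[-3.5,0,-50,0,0,0],[-3,0,-50,0,0,0],[-7.5,16.5,-42.5,0,0,0]]}}

```text
time_s: 13.42
ee_pos: [0.3726, 0.0443, 0.2827]
eef_rot: [-1.571, 0.001, -3.025]
force: [1.0, 0.1, -2.1]
grip_width: 0.0141
```

Request:
{"api": "step_arm", "payload": {"targets": [[-7.5,16.5,-42.5,0,0,0],[-7.5,16.5,-42.5,0,0,0],[-7.5,16.5,-42.5,0,0,0],[-7.5,16.5,-42.5,0,0,0],[-7.5,16.5,-42.5,0,0,0],[0,26,0,0,0,0],[0,26,0,0,0,0],[0,26,0,0,0,0],[0,0,0,0,0,0],[0,0,0,0,0,0],[0,0,0,0,0,0]]}}

```text
time_s: 14.8
ee_pos: [0.3857, 0.2583, 0.1234]
eef_rot: [-1.571, 0.001, -3.025]
force: [-0.0, 0.3, -0.9]
grip_width: 0.014
```

```bash
python3 - <<'E'
from h import *
o=st(); c=wc(o,save('wrist','w7')); np.savez('pics/w7.npz',**c)
print(blk(-165,65),PS)
for q in [(-36,65,62),(-36,53,50),(-36,77,50),(20,65,124),(-55,210,12),(-55,-100,12)]: print(q,proj(c,[*blk(*q[:2]),q[2]/1000]).round(1))
E
```

```text
14.8 p [0.3857 0.2583 0.1234] r [-1.571e+00  1.000e-03 -3.025e+00] q [0.51 0.2  1.85 0.   1.09 1.97] F [-0.   0.3 -0.9] g 0.014
(np.float64(0.38656306247186645), np.float64(0.2578803531384983)) -3.0250926535897933
(-36, 65, 62) [325.9  36.7]
(-36, 53, 50) [345.1  41.6]
(-36, 77, 50) [306.6  41.6]
(20, 65, 124) [ 326.7 -161.9]
(-55, 210, 12) [128.5  82.5]
(-55, -100, 12) [550.2  82.5]
```

View pics/w7.png

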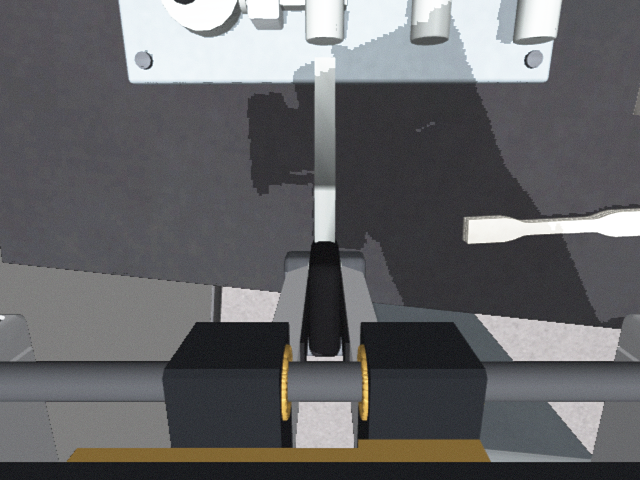

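Request:
{"api": "step_arm", "payload": {"targets": [[0,18,-0.5,0,0,0],[0,18,0,0,0,0],[-20,0,0,0,0,0],[-20,0,0,0,0,0],[0,0,0,0,0,0],[0,0,0,0,0,0],[0,0,0,0,0,0]]}}

```text
time_s: 15.72
ee_pos: [0.4245, 0.2633, 0.0866]
eef_rot: [-1.571, 0.0, -3.025]
force: [-0.6, 0.1, -1.4]
grip_width: 0.0138
```

```bash
python3 - <<'E'
from h import *
o=st(); c=wc(o,save('wrist','w8')); np.savez('pics/w8.npz',**c); save('side','s8',(300,100,440,220),5)
for q in [(2,53,70.5),(2,77,70.5),(-36,53,50),(-36,77,50)]: print(q,proj(c,[*blk(*q[:2]),q[2]/1000]).round(1))
E
```

```text
15.72 p [0.4245 0.2633 0.0866] r [-1.571  0.    -3.025] q [0.48 0.33 1.79 0.   1.03 1.94] F [-0.6  0.1 -1.4] g 0.0138
(2, 53, 70.5) [352.5  14.9]
(2, 77, 70.5) [301.8  14.9]
(-36, 53, 50) [348.4 103.2]
(-36, 77, 50) [305.1 103.1]
```

View pics/w8.png

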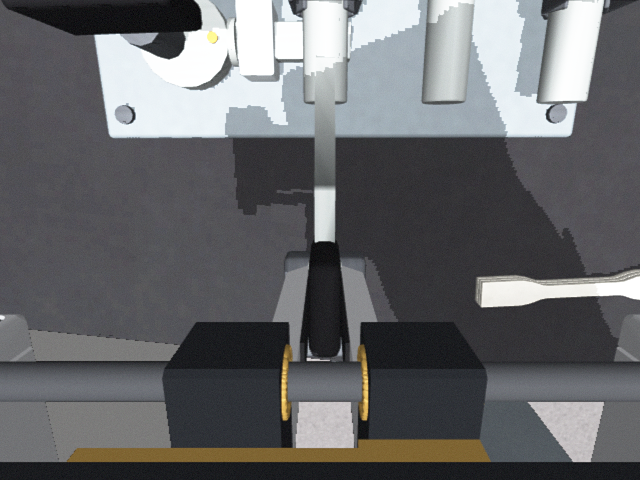

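View pics/s8.png

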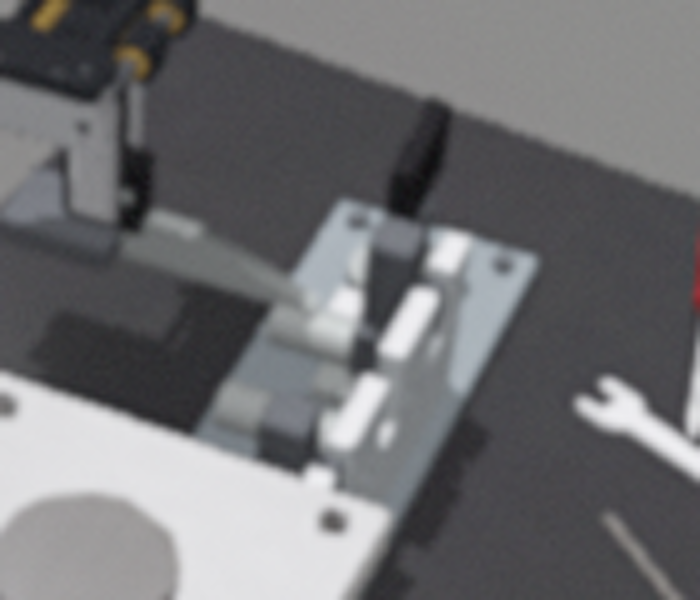

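Request:
{"api": "step_arm", "payload": {"targets": [[0,0.5,0.5,0,0,0],[0,0.5,0,0,0,0],[0,0.5,0,0,0,0],[0,0,0,0,0,0],[0,0,0,0,0,0]]}}

```text
time_s: 16.45
ee_pos: [0.425, 0.2628, 0.085]
eef_rot: [-1.571, -0.0, -3.025]
force: [0.2, 1.1, -1.8]
grip_width: 0.0138
```

Request:
{"api": "step_arm", "payload": {"targets": [[0,0.5,-0.5,0,0,0],[0,0.5,-0.5,0,0,0],[0,0,0,0,0,0],[0,0,0,0,0,0]]}}

```text
time_s: 16.95
ee_pos: [0.4249, 0.2638, 0.0839]
eef_rot: [-1.571, -0.0, -3.025]
force: [0.0, -0.1, -1.9]
grip_width: 0.0135
```

Request:
{"api": "step_arm", "payload": {"targets": [[0,0.5,0,0,0,0],[0,0.5,0,0,0,0],[0,0,0,0,0,0],[0,0,0,0,0,0]]}}

```text
time_s: 17.45
ee_pos: [0.4251, 0.2638, 0.0832]
eef_rot: [-1.571, 0.001, -3.025]
force: [-0.5, -0.3, 1.7]
grip_width: 0.0136
```

Request:
{"api": "step_arm", "payload": {"targets": [[-8,0,0,0,0,0],[-8,0,0,0,0,0],[-8,0,0,0,0,0],[-8,0,0,0,0,0],[0,0,0,0,0,0],[0,0,0,0,0,0]]}}

```text
time_s: 18.2
ee_pos: [0.4572, 0.2675, 0.0831]
eef_rot: [-1.571, 0.001, -3.025]
force: [2.1, 0.5, 4.5]
grip_width: 0.0137
```

Request:
{"api": "step_arm", "payload": {"targets": [[-5,0,0,0,0,0],[-5,0,0,0,0,0],[-5,0,0,0,0,0],[0,0,0,0,0,0]]}}

```text
time_s: 18.7
ee_pos: [0.4712, 0.2693, 0.0833]
eef_rot: [-1.571, -0.001, -3.025]
force: [-6.1, 0.0, 9.3]
grip_width: 0.014
```

```bash
python3 - <<'E'
from h import *
o=st(); c=wc(o,save('wrist','w9')); np.savez('pics/w9.npz',**c)
d=o['ee_pos'][:2]-np.array([BX,BY]); c_,s_=np.cos(BA),np.sin(BA); print('blk',1000*(c_*d[0]+s_*d[1]),1000*(-s_*d[0]+c_*d[1]))
E
```

```text
18.7 p [0.4712 0.2693 0.0833] r [-1.571e+00 -1.000e-03 -3.025e+00] q [0.45 0.42 1.67 0.   1.06 1.91] F [-6.1  0.   9.3] g 0.014
blk -79.64579268145759 66.55712825325199
```

View pics/w9.png

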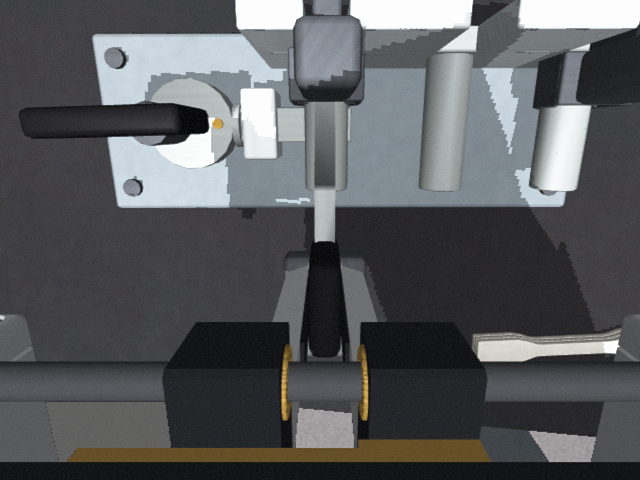

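Request:
{"api": "step_arm", "payload": {"targets": [[-5,0,0,0,0,0],[-5,0,0,0,0,0],[-5,0,0,0,0,0],[0,0,0,0,0,0]]}}

```text
time_s: 19.25
ee_pos: [0.4853, 0.2711, 0.0831]
eef_rot: [-1.571, -0.003, -3.025]
force: [-9.0, -0.5, 11.1]
grip_width: 0.0139
```

Request:
{"api": "step_arm", "payload": {"targets": [[-4,0,0,0,0,0],[-4,0,0,0,0,0],[-4,0,0,0,0,0],[0,0,0,0,0,0],[0,0,0,0,0,0]]}}

```text
time_s: 19.88
ee_pos: [0.4976, 0.2725, 0.0832]
eef_rot: [-1.571, -0.002, -3.025]
force: [-6.1, -0.6, 9.2]
grip_width: 0.0137
```

```bash
python3 - <<'E'
from h import *
o=st(); c=wc(o,save('wrist','w10')); np.savez('pics/w10.npz',**c); save('side','s10',(300,100,440,220),5)
d=o['ee_pos'][:2]-np.array([BX,BY]); c_,s_=np.cos(BA),np.sin(BA); print('blk',1000*(c_*d[0]+s_*d[1]),1000*(-s_*d[0]+c_*d[1]))
E
```

```text
19.88 p [0.4976 0.2725 0.0832] r [-1.571e+00 -2.000e-03 -3.025e+00] q [0.44 0.47 1.59 0.   1.08 1.89] F [-6.1 -0.6  9.2] g 0.0137
blk -53.055050655422264 66.60468995852388
```

View pics/w10.png

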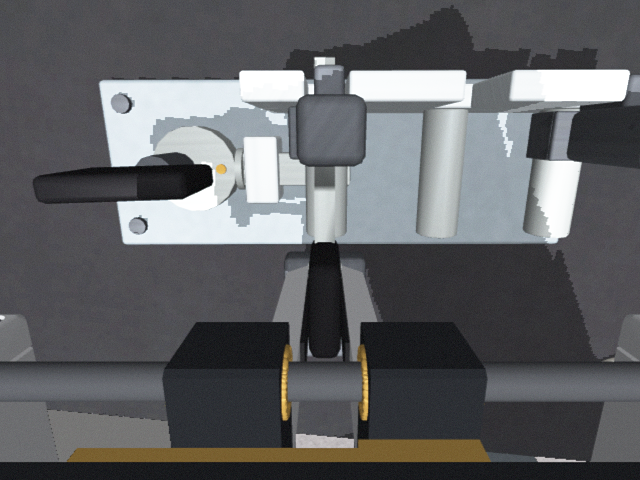

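View pics/s10.png

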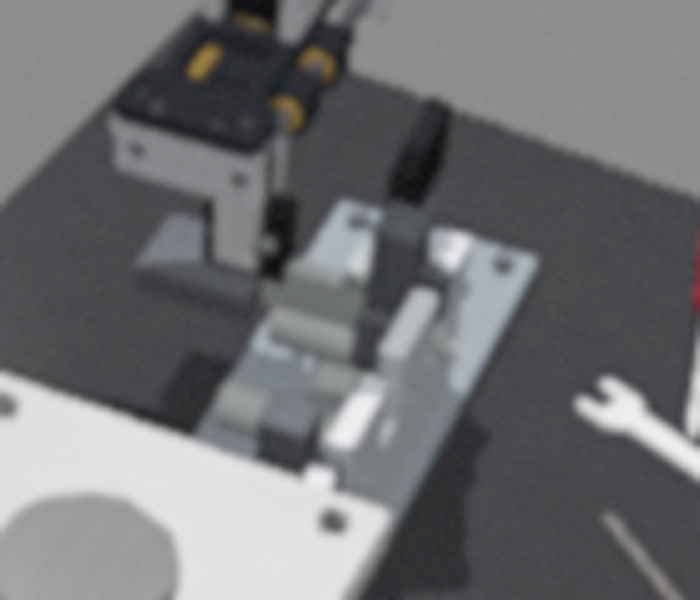

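Request:
{"api": "step_arm", "payload": {"targets": [[-2.5,0,0,0,0,0],[-2.5,0,0,0,0,0],[0,0,0,0,0,0],[0,0,0,0,0,0]]}}

```text
time_s: 20.48
ee_pos: [0.5025, 0.2731, 0.0832]
eef_rot: [-1.571, -0.002, -3.025]
force: [-6.7, 0.3, 9.3]
grip_width: 0.0137
```

```bash
python3 - <<'E'
from h import *
o=st(); c=wc(o,save('wrist','w11')); np.savez('pics/w11.npz',**c)
for h in (124,138,144):
  print(h,[proj(c,[*blk(x,y),h/1000]).round(1).tolist() for x,y in [(8,77),(8,53),(32,77),(32,53)]])
im=cv2.imread('pics/w11.png'); cv2.imwrite('pics/w11a.png',cv2.resize(im[40:250,230:400],None,fx=2.8,fy=2.8))
E
```

```text
20.48 p [0.5025 0.2731 0.0832] r [-1.571e+00 -2.000e-03 -3.025e+00] q [0.43 0.48 1.58 0.   1.09 1.89] F [-6.7  0.3  9.3] g 0.0137
124 [[297.7, 184.7], [361.6, 184.8], [296.4, 117.8], [363.4, 117.8]]
138 [[294.8, 190.4], [365.7, 190.4], [293.2, 116.2], [367.9, 116.2]]
144 [[293.3, 193.2], [367.7, 193.2], [291.7, 115.3], [370.1, 115.4]]
```

View pics/w11a.png

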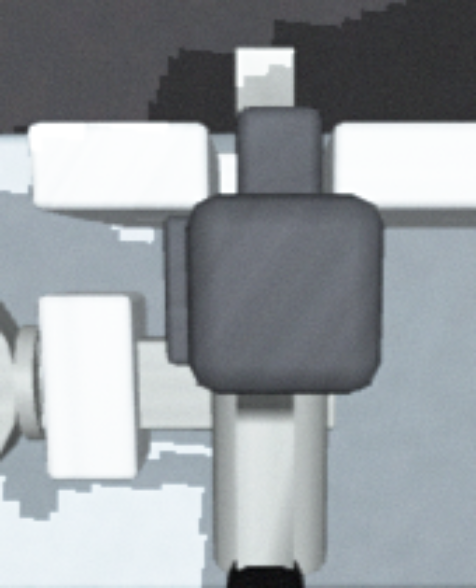

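Request:
{"api": "step_arm", "payload": {"targets": [[0,-0.5,0,0,0,0],[0,-0.3,0,0,0,0],[-3,0,0,0,0,0],[-3,0,0,0,0,0],[0,0,0,0,0,0],[0,0,0,0,0,0]]}}

```text
time_s: 21.28
ee_pos: [0.5091, 0.2735, 0.0833]
eef_rot: [-1.57, -0.001, -3.025]
force: [-1.4, -0.3, -2.0]
grip_width: 0.0137
```

```bash
python3 - <<'E'
from h import *
o=st(); c=wc(o,save('wrist','w12')); np.savez('pics/w12.npz',**c);save('side','s12',(300,100,440,220),5)
im=cv2.imread('pics/w12.png'); cv2.imwrite('pics/w12a.png',cv2.resize(im[40:250,230:400],None,fx=2.8,fy=2.8))
E
```

```text
21.27 p [0.5091 0.2735 0.0833] r [-1.570e+00 -1.000e-03 -3.025e+00] q [ 0.43  0.49  1.56 -0.    1.09  1.88] F [-1.4 -0.3 -2. ] g 0.0137
```

View pics/w12a.png

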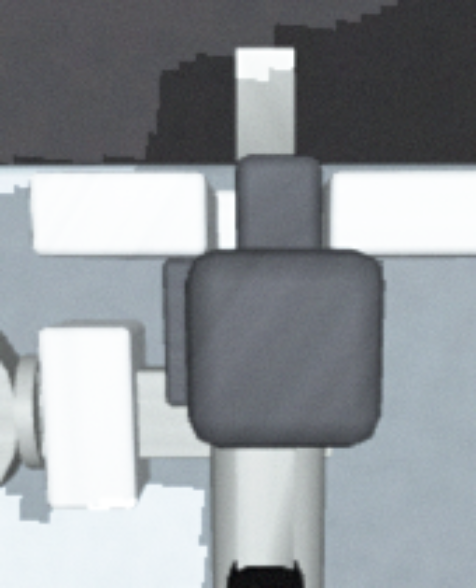

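View pics/s12.png

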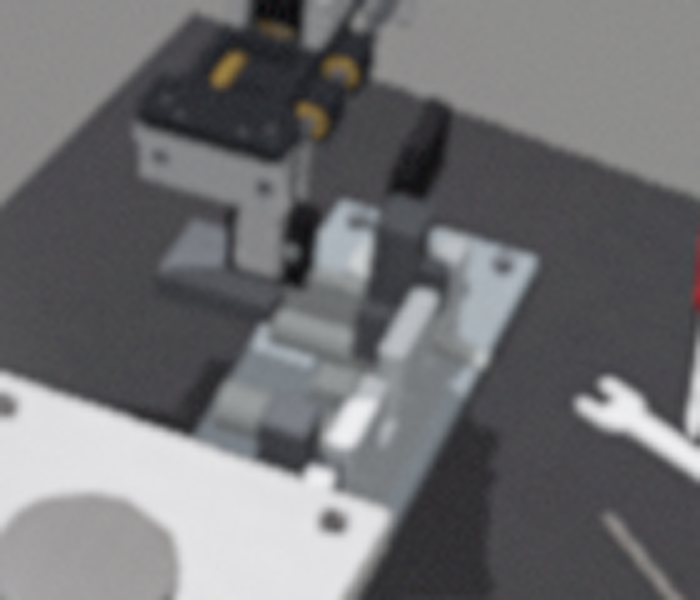

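```bash
python3 - <<'E'
from h import *
c=dict(np.load('pics/s12.npz'))
for h in (124,138,144):
  print(h,[((proj(c,[*blk(x,y),h/1000])-[300,100])*5).round(0).tolist() for x,y in [(8,77),(8,53),(32,77),(32,53)]])
im=cv2.imread('pics/s12.png')[150:350,300:500]; im8=cv2.imread('pics/s8.png')[150:350,300:500]
o=np.hstack([im8,im]); o=cv2.convertScaleAbs(cv2.resize(o,None,fx=2,fy=2),alpha=1.8,beta=10)
cv2.imwrite('pics/cmp.png',o)
E
```

```text
124 [[377.0, 209.0], [358.0, 240.0], [426.0, 224.0], [407.0, 255.0]]
138 [[380.0, 185.0], [361.0, 216.0], [429.0, 200.0], [410.0, 231.0]]
144 [[381.0, 175.0], [362.0, 205.0], [430.0, 189.0], [412.0, 220.0]]
```

View pics/cmp.png

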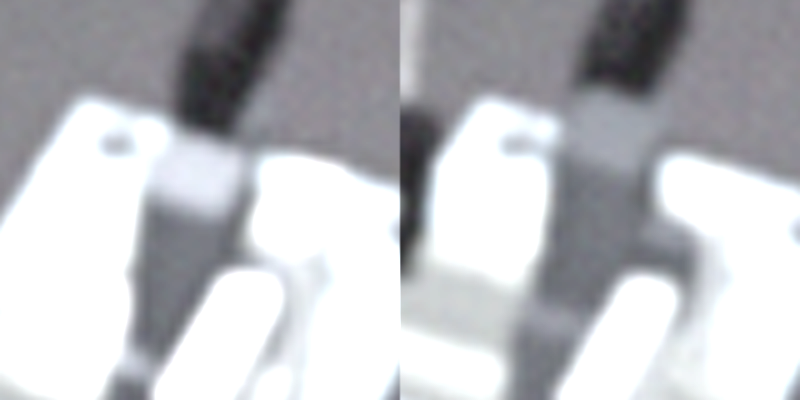

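```bash
python3 - <<'E'
from h import *
for n in ('w11','w12'):
 c=dict(np.load(f'pics/{n}.npz'))
 for h in (132,136,140,144):
  print(n,h,[((proj(c,[*blk(x,y),h/1000])-[230,40])*2.8).round(0).tolist() for x,y in [(8,77),(8,53),(32,77),(32,53)]])
 print([((proj(c,[*blk(x,y),.104])-[230,40])*2.8).round(0).tolist() for x,y in [(34,74),(46,74),(34,56),(46,56)]])
E
```

```text
w11 132 [[185.0, 414.0], [375.0, 414.0], [181.0, 215.0], [380.0, 215.0]]
w11 136 [[183.0, 419.0], [378.0, 419.0], [178.0, 214.0], [384.0, 214.0]]
w11 140 [[180.0, 424.0], [382.0, 424.0], [176.0, 212.0], [388.0, 213.0]]
w11 144 [[177.0, 429.0], [385.0, 429.0], [173.0, 211.0], [392.0, 211.0]]
[[216.0, 209.0], [215.0, 121.0], [339.0, 209.0], [341.0, 121.0]]
w12 132 [[183.0, 465.0], [370.0, 465.0], [179.0, 271.0], [376.0, 271.0]]
w12 136 [[181.0, 471.0], [374.0, 471.0], [177.0, 272.0], [379.0, 272.0]]
w12 140 [[178.0, 477.0], [377.0, 477.0], [174.0, 272.0], [383.0, 272.0]]
w12 144 [[176.0, 484.0], [381.0, 484.0], [171.0, 273.0], [387.0, 273.0]]
[[214.0, 255.0], [213.0, 170.0], [336.0, 255.0], [337.0, 170.0]]
```

Request:
{"api": "step_arm", "payload": {"targets": [[5,0,0,0,0,0],[8,0,0,0,0,0],[8,0,0,0,0,0],[10,0,0,0,0,0],[10,0,0,0,0,0],[0,0,0,0,0,0]]}}

```text
time_s: 22.12
ee_pos: [0.468, 0.2689, 0.0839]
eef_rot: [-1.571, 0.0, -3.025]
force: [-1.0, 0.4, -1.9]
grip_width: 0.0134
```

```bash
python3 - <<'E'
from h import *
o=st(); c=wc(o,save('wrist','w13')); np.savez('pics/w13.npz',**c);save('side','s13',(360,130,400,170),10)
im=cv2.imread('pics/w13.png'); cv2.imwrite('pics/w13a.png',cv2.resize(im[0:200,230:400],None,fx=2.8,fy=2.8))
for h in (124,132,136,140,144):
  print(h,[((proj(c,[*blk(x,y),h/1000])-[230,0])*2.8).round(0).tolist() for x,y in [(8,77),(8,53),(32,77),(32,53)]])
E
```

```text
22.12 p [0.468  0.2689 0.0839] r [-1.571  0.    -3.025] q [0.45 0.41 1.68 0.   1.06 1.91] F [-1.   0.4 -1.9] g 0.0134
124 [[184.0, 240.0], [374.0, 240.0], [180.0, 27.0], [380.0, 27.0]]
132 [[179.0, 232.0], [381.0, 232.0], [174.0, 4.0], [387.0, 4.0]]
136 [[176.0, 227.0], [385.0, 228.0], [171.0, -9.0], [392.0, -9.0]]
140 [[173.0, 223.0], [389.0, 223.0], [168.0, -23.0], [396.0, -22.0]]
144 [[170.0, 217.0], [393.0, 217.0], [164.0, -37.0], [401.0, -37.0]]
```

View pics/w13a.png

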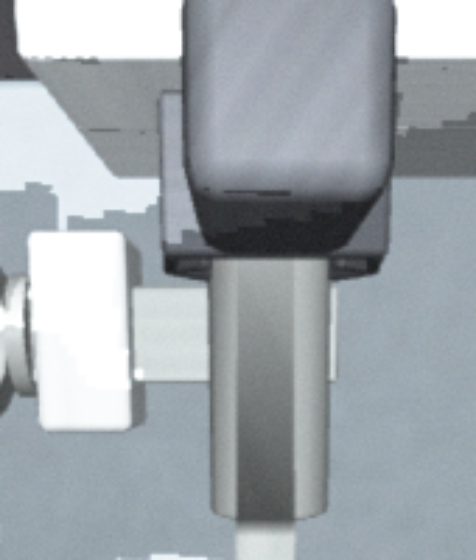

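View pics/s13.png

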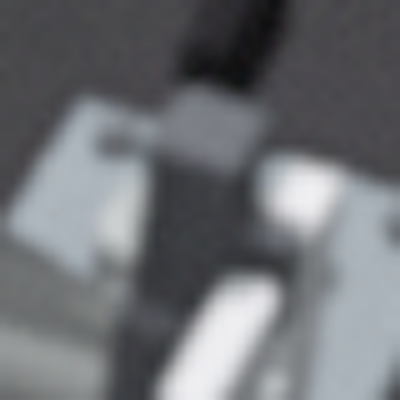

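```bash
python3 - <<'E'
from h import *
w=blk(-155,65.5); v=blk(-155,-65)
plan([(*w,.084,PS,25),(*w,.12,PS,40),(*v,.12,PS,50),(*blk(-127,-65),.087,PS,30)])
E
```

```text
9 rows
[[24.3,0,0.3,0,0,-0.01],[24.3,-0.1,0.3,0,0,-0.01],[24.3,0,0.3,0.01,0,-0],[0,-36,0,0,0,-0],[0,0,43.5,0,0,-0],[0,0,43.5,0,0,-0],[0,0,43.5,0,0,-0],[-14,16.5,0,0,0,-0],[-14,16.5,0,0,0,-0]]
end [0.4394 0.1332 0.087 ] [-1.571  0.    -3.025]
```

Request:
{"api": "step_arm", "payload": {"targets": [[24,0,0.3,0,0,0],[24,0,0.3,0,0,0],[24,0,0.3,0,0,0],[0,-36,0,0,0,0],[0,0,43.5,0,0,0],[0,0,43.5,0,0,0],[0,0,43.5,0,0,0],[0,16,0,0,0,0],[0,16,0,0,0,0],[-14,0,0,0,0,0],[-14,0,0,0,0,0],[0,0,0,0,0,0]]}}

```text
time_s: 23.72
ee_pos: [0.4415, 0.1335, 0.0882]
eef_rot: [-1.571, 0.001, -3.025]
force: [0.7, -0.5, -2.7]
grip_width: 0.0138
```

```bash
cat >> h.py <<'E'
def tb(o):
    d=o['ee_pos'][:2]-np.array([BX,BY]); c_,s_=np.cos(BA),np.sin(BA); print('blk',round(1000*(c_*d[0]+s_*d[1]),1),round(1000*(-s_*d[0]+c_*d[1]),1))
E
python3 - <<'E'
from h import *
o=st(); c=wc(o,save('wrist','w14')); np.savez('pics/w14.npz',**c);tb(o)
for q in [(2,-53,70.5),(2,-77,70.5),(-36,-53,50),(-36,-77,50)]: print(q,proj(c,[*blk(*q[:2]),q[2]/1000]).round(1))
E
```

```text
23.73 p [0.4415 0.1335 0.0882] r [-1.571e+00  1.000e-03 -3.025e+00] q [ 0.21  0.25  1.89 -0.    1.01  1.67] F [ 0.7 -0.5 -2.7] g 0.0138
blk -124.9 -64.9
(2, -53, 70.5) [300.2  20.3]
(2, -77, 70.5) [350.3  20.3]
(-36, -53, 50) [303.6 106.9]
(-36, -77, 50) [346.6 106.9]
```

View pics/w14.png

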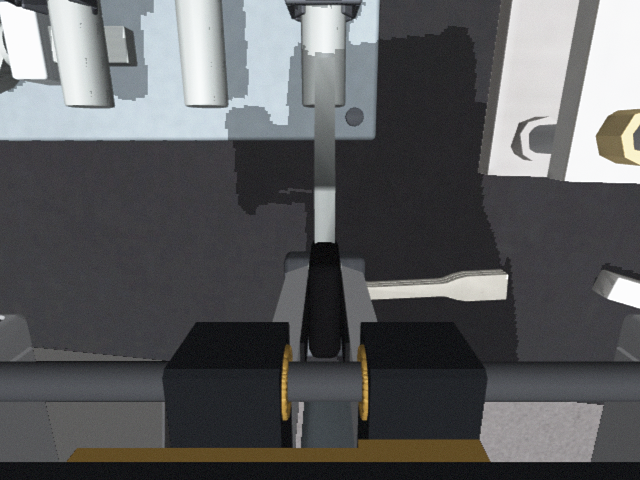

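```bash
python3 - <<'E'
from h import *
im=cv2.imread('pics/top0.png'); cv2.imwrite('pics/die.png',cv2.resize(im[165:285,295:395],None,fx=5,fy=5,interpolation=cv2.INTER_CUBIC))
E
```

```text
(no output)
```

View pics/die.png

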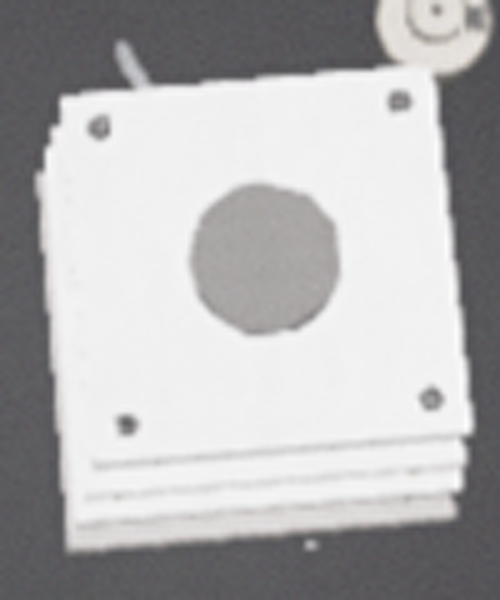

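```bash
python3 - <<'E'
from h import *
save('top','t14',(200,150,420,330),3.6)
save('side','s14')
E
```

```text
(no output)
```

View pics/t14.png

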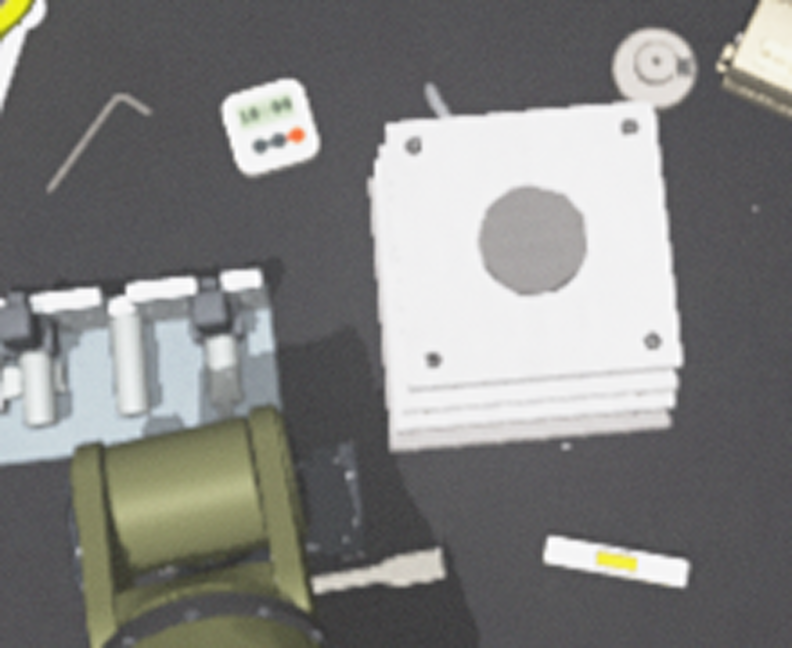

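View pics/s14.png

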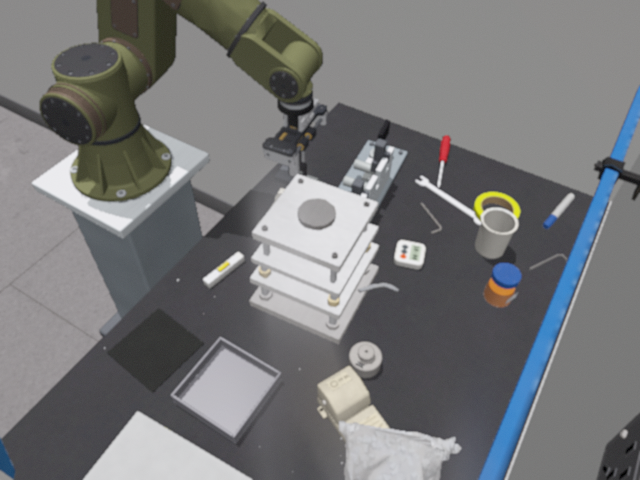

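```bash
python3 - <<'E'
from h import *
c=dict(np.load('pics/top0.npz'))
D=lambda x,y:(295+x/5,165+y/5)
for p,z in [((95,465),.24),((60,97),.24),((470,432),.24),((85,495),.16),((70,550),.025),((40,175),.025)]: print(p,z,onz(c,D(*p),z).round(3))
c=dict(np.load('pics/t14.npz'))
for z in (.18,.22,.26): print(z,onz(c,(200+358/3.6,150+480/3.6),z).round(3), onz(c,(200+345/3.6,150+445/3.6),z).round(3))
# side check of die top plate corner near-left: (255,223) front?, (299,180), 
s=dict(np.load('pics/s14.npz'))
for p in [(254,224),(300,179),(377,211),(335,262)]: print(p,[onz(s,p,z).round(3).tolist() for z in (.22,.24)])
E
```

```text
(95, 465) 0.24 [0.514 0.014 0.24 ]
(60, 97) 0.24 [0.679 0.03  0.24 ]
(470, 432) 0.24 [ 0.529 -0.149  0.24 ]
(85, 495) 0.16 [0.511 0.019 0.16 ]
(70, 550) 0.025 [0.5   0.028 0.025]
(40, 175) 0.025 [0.696 0.044 0.025]
0.18 [0.465 0.047 0.18 ] [0.487 0.055 0.18 ]
0.22 [0.461 0.046 0.22 ] [0.483 0.054 0.22 ]
0.26 [0.457 0.044 0.26 ] [0.478 0.052 0.26 ]
(254, 224) [[0.528, -0.135, 0.22], [0.539, -0.149, 0.24]]
(300, 179) [[0.534, 0.006, 0.22], [0.545, -0.012, 0.24]]
(377, 211) [[0.697, 0.009, 0.22], [0.705, -0.009, 0.24]]
(335, 262) [[0.692, -0.133, 0.22], [0.7, -0.147, 0.24]]
```

Request:
{"api": "step_arm", "payload": {"targets": [[0,1,-0.5,0,0,0],[0,1,0,0,0,0],[0,1,0,0,0,0],[0,0,0,0,0,0],[0,0,0,0,0,0]]}}

```text
time_s: 24.5
ee_pos: [0.4401, 0.1337, 0.0848]
eef_rot: [-1.571, 0.0, -3.025]
force: [-0.4, 0.2, -2.4]
grip_width: 0.0137
```

Request:
{"api": "step_arm", "payload": {"targets": [[0,0.5,0,0,0,0],[0,0,0,0,0,0],[0,0,0,0,0,0]]}}

```text
time_s: 24.88
ee_pos: [0.4401, 0.1337, 0.0842]
eef_rot: [-1.571, -0.0, -3.025]
force: [-0.2, 0.7, -1.8]
grip_width: 0.0137
```

Request:
{"api": "step_arm", "payload": {"targets": [[0,0.5,0,0,0,0],[0,0,0,0,0,0],[0,0,0,0,0,0]]}}

```text
time_s: 25.25
ee_pos: [0.4401, 0.1337, 0.0838]
eef_rot: [-1.571, 0.0, -3.025]
force: [0.3, -0.6, -2.0]
grip_width: 0.0137
```

Request:
{"api": "step_arm", "payload": {"targets": [[-8,0,0,0,0,0],[-8,0,0,0,0,0],[-8,0,0,0,0,0],[-8,0,0,0,0,0],[-6,0,0,0,0,0],[-6,0,0,0,0,0],[0,0,0,0,0,0]]}}

```text
time_s: 26.12
ee_pos: [0.4838, 0.1388, 0.0833]
eef_rot: [-1.571, -0.001, -3.025]
force: [-0.5, 0.5, -5.4]
grip_width: 0.0136
```

Request:
{"api": "step_arm", "payload": {"targets": [[-5,0,0,0,0,0],[-5,0,0,0,0,0],[-5,0,0,0,0,0],[-5,0,0,0,0,0],[-5,0,0,0,0,0],[0,0,0,0,0,0]]}}

```text
time_s: 26.88
ee_pos: [0.5081, 0.1417, 0.0834]
eef_rot: [-1.571, -0.002, -3.025]
force: [-2.7, -0.2, -4.8]
grip_width: 0.0135
```

Request:
{"api": "step_arm", "payload": {"targets": [[-4,0,0,0,0,0],[-4,0,0,0,0,0],[-4,0,0,0,0,0],[0,0,0,0,0,0],[0,0,0,0,0,0]]}}

```text
time_s: 27.5
ee_pos: [0.5206, 0.1432, 0.0838]
eef_rot: [-1.571, 0.0, -3.025]
force: [-1.1, -1.0, -3.7]
grip_width: 0.014
```

```bash
python3 - <<'E'
from h import *
o=st(); tb(o); c=wc(o,save('wrist','w15')); np.savez('pics/w15.npz',**c)
im=cv2.imread('pics/w15.png'); cv2.imwrite('pics/w15a.png',cv2.resize(im[40:250,230:400],None,fx=2.8,fy=2.8))
E
```

```text
27.5 p [0.5206 0.1432 0.0838] r [-1.571  0.    -3.025] q [ 0.2   0.41  1.68 -0.    1.06  1.65] F [-1.1 -1.  -3.7] g 0.014
blk -45.2 -64.5
```

View pics/w15a.png

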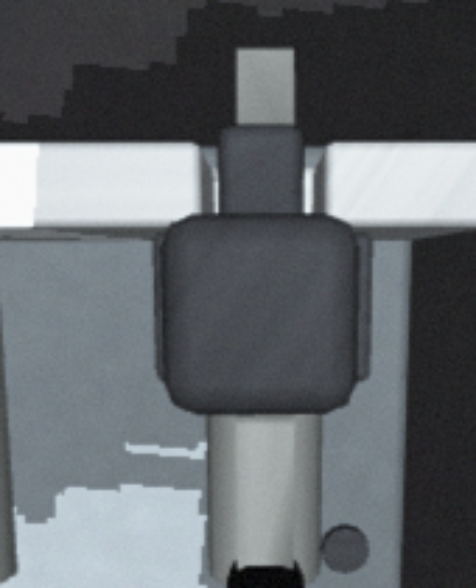

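Request:
{"api": "step_arm", "payload": {"targets": [[-3,0,0,0,0,0],[-3,0,0,0,0,0],[0,0,0,0,0,0],[0,0,0,0,0,0]]}}

```text
time_s: 28.05
ee_pos: [0.5268, 0.1439, 0.084]
eef_rot: [-1.571, 0.001, -3.025]
force: [0.1, 0.6, -2.3]
grip_width: 0.0136
```

```bash
python3 - <<'E'
from h import *
o=st(); tb(o); c=wc(o,save('wrist','w16')); np.savez('pics/w16.npz',**c)
im=cv2.imread('pics/w16.png'); cv2.imwrite('pics/w16a.png',cv2.resize(im[40:250,230:400],None,fx=2.8,fy=2.8))
for h in (124,132,136,140,144):
  print(h,[((proj(c,[*blk(x,y),h/1000])-[230,40])*2.8).round(0).tolist() for x,y in [(8,-53),(8,-77),(32,-53),(32,-77)]])
E
```

```text
28.05 p [0.5268 0.1439 0.084 ] r [-1.571e+00  1.000e-03 -3.025e+00] q [ 0.2   0.42  1.66 -0.    1.06  1.65] F [ 0.1  0.6 -2.3] g 0.0136
blk -38.9 -64.5
124 [[183.0, 470.0], [358.0, 470.0], [179.0, 290.0], [362.0, 290.0]]
132 [[178.0, 482.0], [363.0, 482.0], [174.0, 292.0], [368.0, 292.0]]
136 [[176.0, 489.0], [366.0, 489.0], [171.0, 293.0], [371.0, 293.0]]
140 [[173.0, 495.0], [369.0, 496.0], [168.0, 294.0], [375.0, 294.0]]
144 [[170.0, 503.0], [373.0, 503.0], [165.0, 295.0], [378.0, 295.0]]
```

View pics/w16a.png

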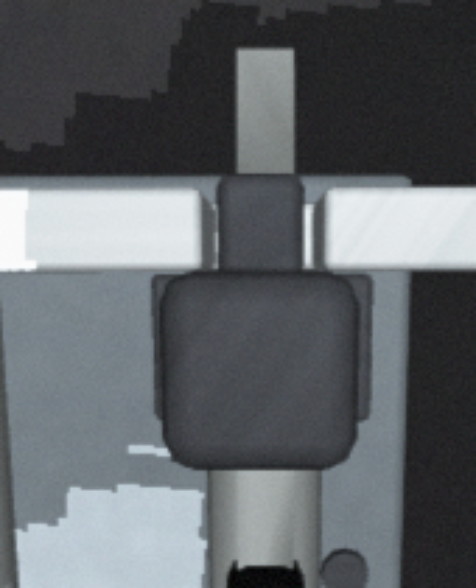

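```bash
python3 - <<'E'
from h import *
w=blk(-158,-64.5)
plan([(*blk(-80,-64.5),.084,PS,15),(*w,.084,PS,30),(*w,.16,PS,50),(.385,-.1,.30,-2.6,50),(.40,-.30,.24,-2.18,55),(.425,-.345,.12,-2.18,50),(.425,-.345,.04,-2.18,30)])
E
```

```text
24 rows
[[13.7,0,0,0,0,-0.01],[13.6,0,0,0,0,-0.01],[13.7,-0.1,0,0,-0.01,-0.01],[26,0,0,0,0,-0],[26,0,0,0,0,-0],[26,0,0,0,0,-0],[0,-38,0,0,0,-0],[-0.1,-38,0,0,0,-0],[8.4,-23.3,37.6,0,-4.06,-0],[11,-23.3,36.9,0,-4.06,-0],[13.6,-23.3,36.1,0,-4.06,-0],[16.1,-23.4,35,0,-4.06,-0]]
[[18.6,-23.3,33.8,0,-4.06,-0],[20.9,-23.4,32.4,0,-4.05,-0],[22.5,15,44.8,0,-6.02,-0],[27.1,15,42.2,0,-6.02,-0],[31.4,15,39.1,0,-6.01,-0],[35.4,15,35.5,0,-6.02,-0],[7.5,40,15.4,0,0,-0],[7.5,40,15.4,0,0,-0],[7.6,40,15.4,0,0,-0],[0,26.7,0,0,0,-0],[0,26.7,0,0,0,-0],[0,26.6,0,0,0,-0]]
end [ 0.4249 -0.345   0.04  ] [-1.571  0.    -2.18 ]
```

Request:
{"api": "step_arm", "payload": {"targets": [[13.5,0,0,0,0,0],[13.5,0,0,0,0,0],[14,0,0,0,0,0],[26,0,0,0,0,0],[26,0,0,0,0,0],[26,0,0,0,0,0],[0,-38,0,0,0,0],[0,-38,0,0,0,0],[0,0,0,0,0,0]]}}

```text
time_s: 29.22
ee_pos: [0.4096, 0.1303, 0.1622]
eef_rot: [-1.571, 0.005, -3.025]
force: [-0.2, -0.6, -2.5]
grip_width: 0.0137
```

```bash
python3 - <<'E'
from h import *
o=st(); tb(o); save('side','s17',(330,110,430,200),6); save('top','t17',(145,215,290,295),5.5)
E
```

```text
29.23 p [0.4096 0.1303 0.1622] r [-1.571  0.005 -3.025] q [0.22 0.07 1.9  0.   1.17 1.68] F [-0.2 -0.6 -2.5] g 0.0137
blk -157.0 -64.4
```

View pics/s17.png

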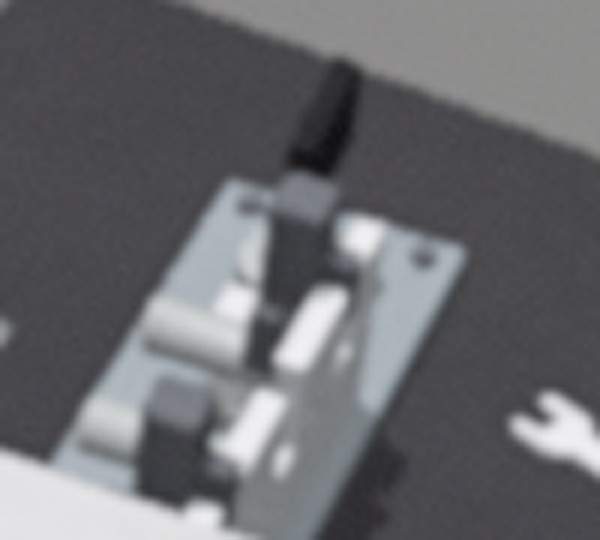

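View pics/t17.png

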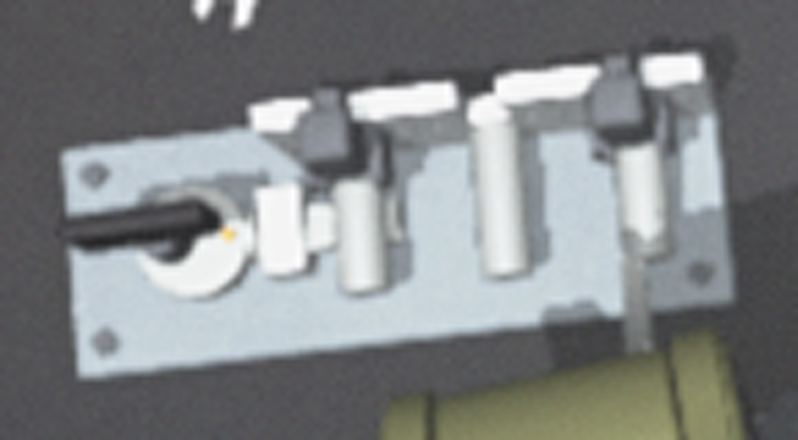

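Request:
{"api": "step_arm", "payload": {"targets": [[8.5,-23.5,37.5,0,-4,0],[11,-23.5,37,0,-4,0],[13.5,-23.5,36,0,-4,0],[16,-23.5,35,0,-4,0],[18.5,-23.5,34,0,-4,0],[21,-23.5,32.5,0,-4,0],[22.5,15,45,0,-6,0],[27,15,42,0,-6,0],[31.5,15,39,0,-6,0],[35.5,15,35.5,0,-6,0],[0,0,0,0,0,0]]}}

```text
time_s: 30.7
ee_pos: [0.3967, -0.3021, 0.2373]
eef_rot: [-1.576, 0.0, -2.189]
force: [0.7, 0.5, -2.0]
grip_width: 0.0139
```

```bash
python3 - <<'E'
from h import *
o=st(); c=wc(o,save('wrist','w18')); np.savez('pics/w18.npz',**c)
plan([(.425,-.345,.10,-2.18,50),(.425,-.345,.035,-2.18,30)])
E
```

```text
30.7 p [ 0.3967 -0.3021  0.2373] r [-1.576  0.    -2.189] q [-0.72  0.16  1.61 -0.    1.37 -0.11] F [ 0.7  0.5 -2. ] g 0.0139
6 rows
[[6.6,46.1,16.3,0.08,-0.19,-0.01],[6.7,46.1,16.3,0.08,-0.18,-0.01],[6.7,46.1,16.1,0.08,-0.19,-0.01],[0,21.7,0,0,0,0],[0,21.6,0,0,0,0],[0,21.7,0,0,0,0]]
end [ 0.425 -0.345  0.035] [-1.571 -0.    -2.18 ]
```

View pics/w18.png

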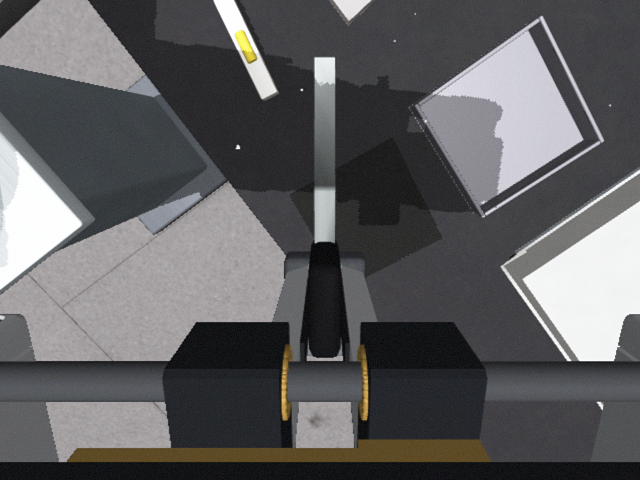

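Request:
{"api": "step_arm", "payload": {"targets": [[6.5,46,16,0,-0.2,0],[6.5,46,16,0,-0.2,0],[6.5,46,16,0,0,0],[0,22,0,0,0,0],[0,22,0,0,0,0],[0,22,0,0,0,0],[0,0,0,0,0,0]]}}

```text
time_s: 31.62
ee_pos: [0.4253, -0.3423, 0.0355]
eef_rot: [-1.574, 0.001, -2.18]
force: [1.1, -0.1, -0.3]
grip_width: 0.0135
```

Request:
{"api": "step_arm", "payload": {"targets": [[0,3,0,0,0,0],[0,2,0,0,0,0],[0,0,0,0,0,0],[0,0,0,0,0,0]]}}

```text
time_s: 32.12
ee_pos: [0.4259, -0.3439, 0.032]
eef_rot: [-1.57, -0.0, -2.181]
force: [0.2, 0.6, -1.7]
grip_width: 0.0137
```

```bash
python3 - <<'E'
from h import *
o=st()
save('wrist','w19')
E
```

```text
32.12 p [ 0.4259 -0.3439  0.032 ] r [-1.57  -0.    -2.181] q [-0.75  0.5   1.68  0.    0.96 -0.14] F [ 0.2  0.6 -1.7] g 0.0137
```

View pics/w19.png

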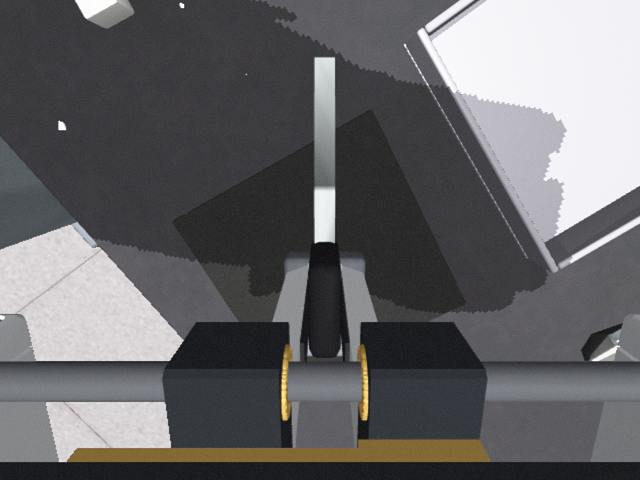

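Wedge is centred on the mat with its blade pointing clear of the tray. I'll lower to contact.

Request:
{"api": "step_arm", "payload": {"targets": [[0,2.5,0,0,0,0],[0,2.5,0,0,0,0],[0,1,0,0,0,0],[0,0,0,0,0,0],[0,0,0,0,0,0]]}}

```text
time_s: 32.8
ee_pos: [0.4258, -0.3438, 0.0258]
eef_rot: [-1.571, -0.0, -2.18]
force: [0.7, 1.2, -1.6]
grip_width: 0.0138
```

Request:
{"api": "step_arm", "payload": {"targets": [[0,0.7,0,0,0,0],[0,0.7,0,0,0,0],[0,0,0,0,0,0],[0,0,0,0,0,0]]}}

```text
time_s: 33.3
ee_pos: [0.4259, -0.3438, 0.0246]
eef_rot: [-1.57, -0.0, -2.18]
force: [-0.2, 2.0, 3.4]
grip_width: 0.0138
```

Contact. I'll release partly and rise.

Request:
{"api": "step_arm", "payload": {"targets": [[0,0,0,0,0,0],[0,0,0,0,0,0],[0,0,0,0,0,0],[0,-15,0,0,0,0],[0,-30,0,0,0,0],[0,-50,0,0,0,0],[0,-60,0,0,0,0],[0,-60,0,0,0,0],[0,-40,0,0,0,0],[0,0,0,0,0,0]], "gripper": 0, "squeeze": 30}}

```text
time_s: 34.55
ee_pos: [0.4263, -0.3442, 0.2835]
eef_rot: [-1.564, -0.001, -2.18]
force: [0.6, -0.3, -0.5]
grip_width: 0.0466
```

```bash
python3 - <<'E'
from h import *
o=st(); c=wc(o,save('wrist','w20')); np.savez('pics/w20.npz',**c)
t=blk(21,-65); t2=blk(21,65)
plan([(.40,-.25,.32,-2.5),(.385,-.05,.32,-2.9),(.44,.14,.27,PS),(*blk(0,-66),.25,PS)],step=58)
E
```

```text
34.55 p [ 0.4263 -0.3442  0.2835] r [-1.564e+00 -1.000e-03 -2.180e+00] q [-0.75  0.24  1.41  0.    1.48 -0.14] F [ 0.6 -0.3 -0.5] g 0.0466
13 rows
[[-31.1,-19.7,-37.4,-0.08,9.15,-0],[-24.7,-19.5,-41.9,-0.08,9.16,-0],[-26.9,0,-42.3,0,5.73,-0],[-22.6,0,-44.8,0,5.73,-0],[-18,0,-46.8,0,5.73,-0],[-13.2,0,-48.3,0,5.73,-0],[-24.7,12.5,-42.8,0,1.79,-0],[-23.4,12.5,-43.6,0,1.79,-0],[-22,12.5,-44.3,0,1.79,-0],[-20.5,12.5,-45,0,1.79,-0],[-41.9,6.7,2.6,0,0,-0],[-41.9,6.6,2.6,0,0,-0]]
[[-41.8,6.7,2.5,0,0,-0]]
end [0.5656 0.147  0.25  ] [-1.571  0.    -3.025]
```

View pics/w20.png

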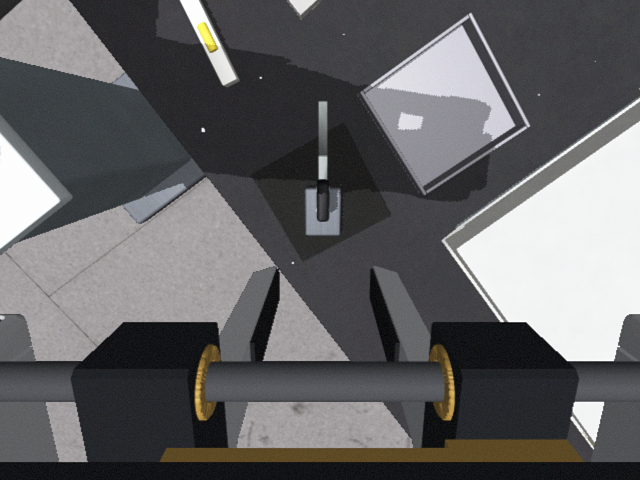

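Request:
{"api": "step_arm", "payload": {"targets": [[-31,-19.5,-37.5,0,9.1,0],[-25,-19.5,-42,0,9.1,0],[-27,0,-42.5,0,5.7,0],[-22.5,0,-45,0,5.7,0],[-18,0,-47,0,5.7,0],[-13,0,-48.5,0,5.7,0],[-24.5,12.5,-43,0,1.8,0],[-23.5,12.5,-43.5,0,1.8,0],[-22,12.5,-44.5,0,1.8,0],[-20.5,12.5,-45,0,1.8,0],[-42,6.5,2.5,0,0,0],[-42,6.5,2.5,0,0,0]]}}

```text
time_s: 36.1
ee_pos: [0.5224, 0.1471, 0.2539]
eef_rot: [-1.571, -0.002, -3.02]
force: [-0.1, -0.3, 0.5]
grip_width: 0.0474
```

Request:
{"api": "step_arm", "payload": {"targets": [[-42,6.5,2.5,0,0,0],[0,0,0,0,0,0],[0,0,0,0,0,0]]}}

```text
time_s: 36.48
ee_pos: [0.5632, 0.1489, 0.2481]
eef_rot: [-1.571, -0.002, -3.022]
force: [-0.4, -0.3, 0.2]
grip_width: 0.047
```

```bash
python3 - <<'E'
from h import *
o=st(); c=wc(o,save('wrist','w21')); np.savez('pics/w21.npz',**c); tb(o)
for h in (124,134,144):
  print(h,[((proj(c,[*blk(x,y),h/1000]))).round(0).tolist() for x,y in [(8,-53),(8,-77),(32,-53),(32,-77)]])
E
```

```text
36.48 p [0.5632 0.1489 0.2481] r [-1.571e+00 -2.000e-03 -3.022e+00] q [0.2  0.35 1.36 0.   1.44 1.65] F [-0.4 -0.3  0.2] g 0.047
blk -2.3 -63.8
124 [[312.0, 212.0], [341.0, 212.0], [312.0, 184.0], [341.0, 184.0]]
134 [[312.0, 215.0], [341.0, 215.0], [311.0, 185.0], [342.0, 186.0]]
144 [[311.0, 218.0], [342.0, 218.0], [311.0, 187.0], [342.0, 187.0]]
```

View pics/w21.png

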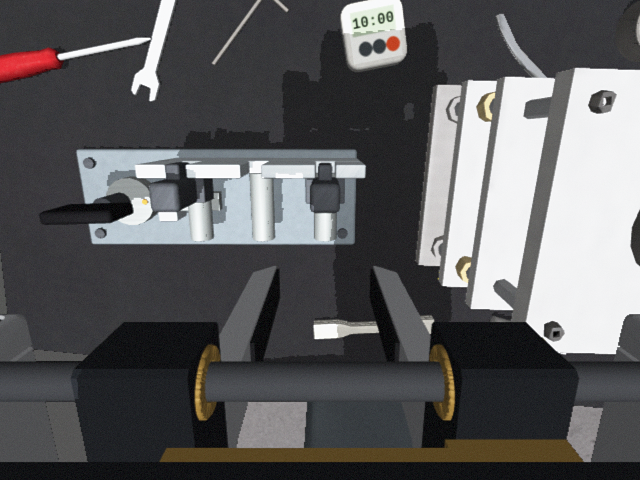

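```bash
python3 - <<'E'
from h import *
plan([(*blk(22,-64.5),.18,PS),(*blk(22,-64.5),.107,PS,20)])
E
```

```text
6 rows
[[-12.2,34.4,0.4,0,0.1,0.01],[-12.1,34.4,0.4,0,0.11,0.02],[0,18.3,0,0,0,-0],[0,18.2,0,0,0,-0],[0,18.3,0,0,0,-0],[0,18.2,0,0,0,-0]]
end [0.5873 0.151  0.107 ] [-1.571  0.    -3.025]
```

Request:
{"api": "step_arm", "payload": {"targets": [[-12,34.5,0.5,0,0,0],[-12,34,0.5,0,0,0],[0,0,0,0,0,0]]}}

```text
time_s: 36.9
ee_pos: [0.5866, 0.1507, 0.1788]
eef_rot: [-1.571, -0.004, -3.022]
force: [-0.4, 0.4, 0.2]
grip_width: 0.0471
```

```bash
python3 - <<'E'
from h import *
o=st(); c=wc(o,save('wrist','w22')); np.savez('pics/w22.npz',**c); tb(o)
for h in (124,134,144):
  print(h,[((proj(c,[*blk(x,y),h/1000]))).round(0).tolist() for x,y in [(8,-53),(8,-77),(32,-53),(32,-77)]])
E
```

```text
36.9 p [0.5866 0.1507 0.1788] r [-1.571 -0.004 -3.022] q [0.19 0.45 1.38 0.   1.32 1.64] F [-0.4  0.4  0.2] g 0.0471
blk 21.2 -64.7
124 [[307.0, 268.0], [343.0, 268.0], [307.0, 233.0], [344.0, 234.0]]
134 [[307.0, 273.0], [344.0, 273.0], [306.0, 238.0], [344.0, 238.0]]
144 [[306.0, 279.0], [345.0, 279.0], [306.0, 242.0], [345.0, 242.0]]
```

View pics/w22.png

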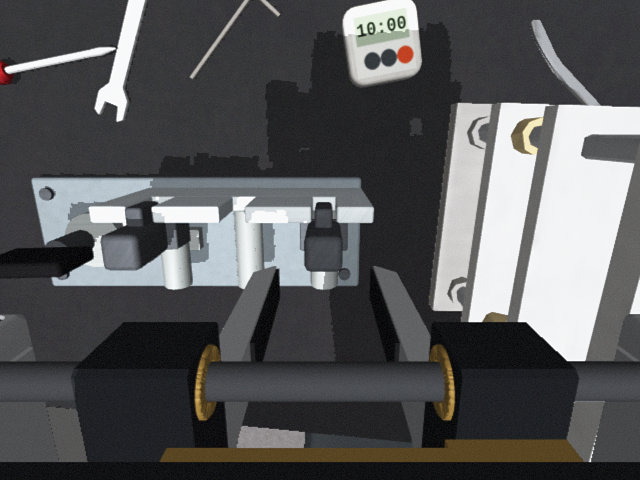

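Request:
{"api": "step_arm", "payload": {"targets": [[-1,18,-0.7,0,0,0],[0,18,0,0,0,0],[0,18,0,0,0,0],[0,17,0,0,0,0],[0,0,0,0,0,0],[0,0,0,0,0,0]]}}

```text
time_s: 37.7
ee_pos: [0.5891, 0.1517, 0.1098]
eef_rot: [-1.571, 0.001, -3.022]
force: [-0.3, -0.2, -0.2]
grip_width: 0.0471
```

```bash
python3 - <<'E'
from h import *
o=st(); tb(o); save('wrist','w23'); save('side','s23',(300,80,440,220),4)
E
```

```text
37.7 p [0.5891 0.1517 0.1098] r [-1.571e+00  1.000e-03 -3.022e+00] q [0.19 0.52 1.45 0.   1.18 1.64] F [-0.3 -0.2 -0.2] g 0.0471
blk 23.8 -64.0
```

View pics/w23.png

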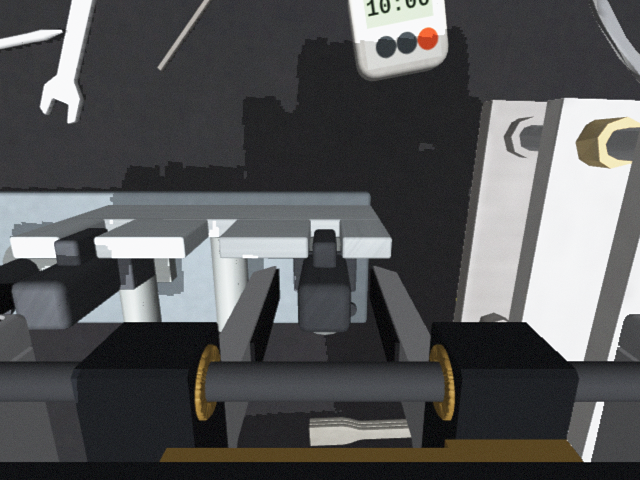

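View pics/s23.png

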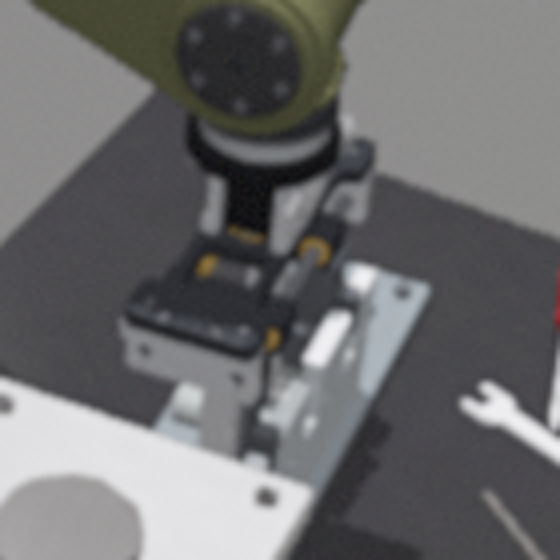

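Request:
{"api": "step_arm", "payload": {"targets": [[0,0,0,0,0,0],[0,0,0,0,0,0],[0,0,0,0,0,0],[0,0,0,0,0,0],[0,0,0,0,0,0]], "gripper": -1, "squeeze": 25}}

```text
time_s: 38.42
ee_pos: [0.5889, 0.1517, 0.1096]
eef_rot: [-1.571, 0.0, -3.022]
force: [-1.3, 0.7, 3.6]
grip_width: 0.0242
```

Request:
{"api": "step_arm", "payload": {"targets": [[0,-8,0,0,0,0],[0,-10,0,0,0,0],[0,-20,0,0,0,0],[0,-30,0,0,0,0],[0,-40,0,0,0,0],[0,-50,0,0,0,0],[0,0,0,0,0,0]]}}

```text
time_s: 39.3
ee_pos: [0.5898, 0.1519, 0.2721]
eef_rot: [-1.571, 0.007, -3.022]
force: [-0.1, -0.2, -1.8]
grip_width: 0.0242
```

```bash
python3 - <<'E'
from h import *
o=st(); tb(o); save('wrist','w24'); save('side','s24')
E
```

```text
39.3 p [0.5898 0.1519 0.2721] r [-1.571  0.007 -3.022] q [0.19 0.39 1.24 0.   1.5  1.64] F [-0.1 -0.2 -1.8] g 0.0242
blk 24.5 -63.9
```

View pics/w24.png

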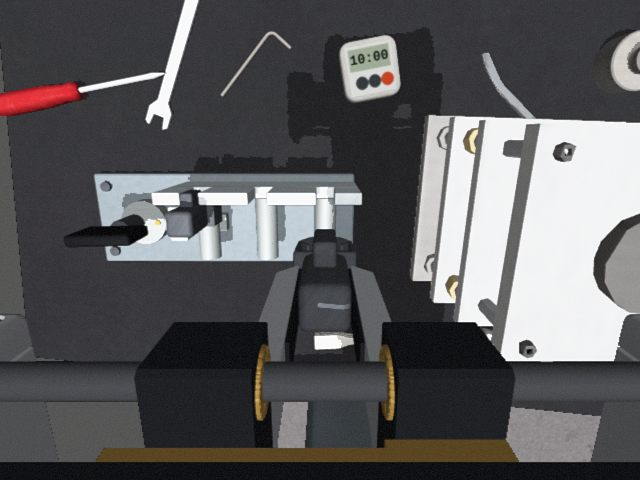

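View pics/s24.png

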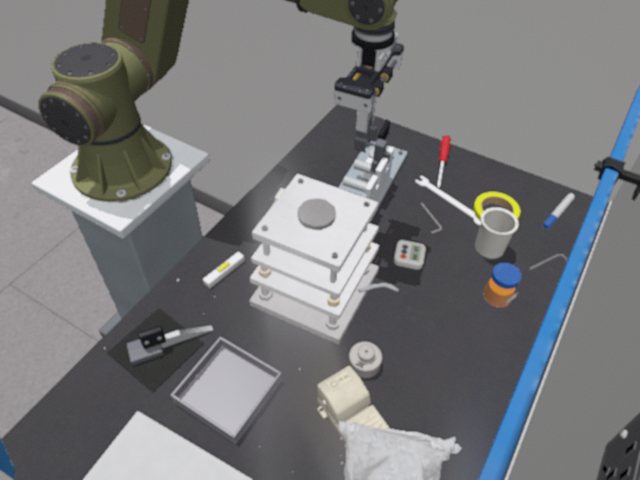

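```bash
python3 - <<'E'
from h import *
plan([(.44,.12,.32,-3.02),(.40,-.06,.33,-3.05),(.42,-.24,.31,-3.1),(.628,-.342,.20,-3.14),(.628,-.342,.09,-3.14,35)],step=58)
E
```

```text
20 rows
[[50.4,-17.6,4.5,0,-0.03,-0],[50.5,-17.6,4.5,0,-0.03,-0],[50.5,-17.5,4.5,0,-0.04,-0],[15.4,-2.5,43.5,0,0.43,-0],[15,-2.5,43.6,0,0.43,-0],[14.7,-2.5,43.6,0,0.43,-0],[14.4,-2.5,43.8,0,0.43,-0],[-0.9,5,45.3,0,0.72,-0],[-1.4,5,45.2,0,0.72,-0],[-2,5,45.2,0,0.71,-0],[-2.5,5,45.3,0,0.72,-0],[-40.7,22,22.1,0,0.46,-0]]
[[-40.9,22,21.8,0,0.46,-0],[-41.1,22,21.4,0,0.46,-0],[-41.2,22,21.1,0,0.45,-0],[-41.4,22,20.8,0,0.46,-0],[0,27.5,0,0,0,-0],[0,27.5,0,0,0,-0],[0,27.5,0,0,0,-0],[0,27.5,0,0,0,-0]]
end [ 0.628 -0.342  0.09 ] [-1.571  0.    -3.14 ]
```

Request:
{"api": "step_arm", "payload": {"targets": [[50.5,-17.5,4.5,0,0,0],[50.5,-17.5,4.5,0,0,0],[50.5,-17.5,4.5,0,0,0],[15.5,-2.5,43.5,0,0.4,0],[15,-2.5,43.5,0,0.4,0],[14.5,-2.5,43.5,0,0.4,0],[14.5,-2.5,44,0,0.4,0],[-1,5,45,0,0.7,0],[-1.5,5,45,0,0.7,0],[-2,5,45,0,0.7,0],[-2.5,5,45,0,0.7,0],[-40.5,22,22,0,0.5,0]]}}

```text
time_s: 40.9
ee_pos: [0.4611, -0.2615, 0.2874]
eef_rot: [-1.57, 0.0, -3.111]
force: [0.2, 0.0, -0.6]
grip_width: 0.0236
```

Request:
{"api": "step_arm", "payload": {"targets": [[-41,22,22,0,0.5,0],[-41,22,21.5,0,0.5,0],[-41,22,21,0,0.5,0],[-41.5,22,21,0,0.5,0],[0,0,0,0,0,0],[0,0,0,0,0,0]]}}

```text
time_s: 41.65
ee_pos: [0.6274, -0.3408, 0.1991]
eef_rot: [-1.571, -0.001, 3.141]
force: [-0.2, -0.1, -0.2]
grip_width: 0.0238
```

```bash
python3 - <<'E'
from h import *
o=st(); save('wrist','w25'); save('side','s25',(60,200,360,470),2)
plan([(.625,-.342,.085,-3.14,35)])
E
```

```text
41.65 p [ 0.6274 -0.3408  0.1991] r [-1.571e+00 -1.000e-03  3.141e+00] q [-0.55  0.69  0.96 -0.    1.49  1.02] F [-0.2 -0.1 -0.2] g 0.0238
4 rows
[[0.7,29.1,0.2,-0.01,-0.03,-0.02],[0.6,29.1,0.3,-0.02,-0.03,-0.02],[0.6,29.1,0.3,-0.01,-0.03,-0.02],[0.7,29.2,0.2,-0.02,-0.03,-0.03]]
end [ 0.625 -0.342  0.085] [-1.571 -0.    -3.14 ]
```

View pics/w25.png

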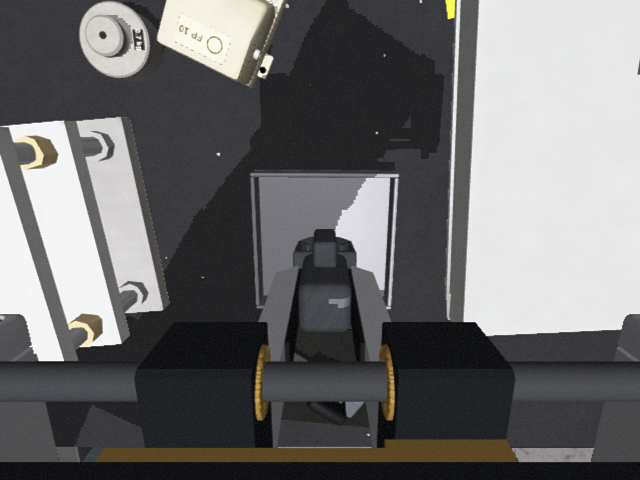

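View pics/s25.png

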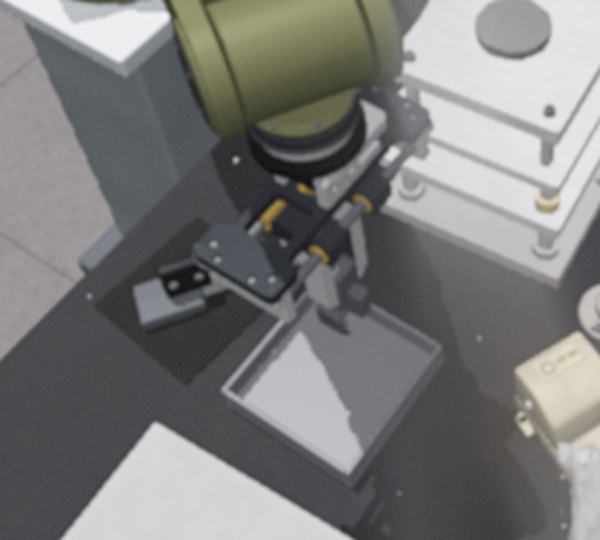

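Request:
{"api": "step_arm", "payload": {"targets": [[0.5,29,0.3,0,0,0],[0.5,29,0.3,0,0,0],[0.5,29,0.3,0,0,0],[0,24,0,0,0,0],[0,0,0,0,0,0]]}}

```text
time_s: 42.38
ee_pos: [0.6255, -0.3415, 0.0888]
eef_rot: [-1.571, -0.001, 3.141]
force: [0.1, 0.6, -0.3]
grip_width: 0.0239
```

Request:
{"api": "step_arm", "payload": {"targets": [[0,5,0,0,0,0],[0,5,0,0,0,0],[0,5,0,0,0,0],[0,0,0,0,0,0]]}}

```text
time_s: 42.88
ee_pos: [0.6262, -0.3419, 0.0735]
eef_rot: [-1.571, -0.001, 3.141]
force: [0.1, -0.8, -0.6]
grip_width: 0.024
```

Request:
{"api": "step_arm", "payload": {"targets": [[0,2,0,0,0,0],[0,2,0,0,0,0],[0,0,0,0,0,0],[0,0,0,0,0,0]]}}

```text
time_s: 43.38
ee_pos: [0.6264, -0.342, 0.07]
eef_rot: [-1.571, 0.0, 3.141]
force: [0.1, 0.9, -0.6]
grip_width: 0.0239
```

Request:
{"api": "step_arm", "payload": {"targets": [[0,2,0,0,0,0],[0,2,0,0,0,0],[0,0,0,0,0,0],[0,0,0,0,0,0]]}}

```text
time_s: 43.88
ee_pos: [0.6264, -0.342, 0.0659]
eef_rot: [-1.571, 0.0, 3.141]
force: [-0.1, 0.3, -0.7]
grip_width: 0.0236
```

Request:
{"api": "step_arm", "payload": {"targets": [[0,2,0,0,0,0],[0,2,0,0,0,0],[0,0,0,0,0,0],[0,0,0,0,0,0]]}}

```text
time_s: 44.38
ee_pos: [0.6264, -0.342, 0.0618]
eef_rot: [-1.571, 0.0, 3.141]
force: [-0.2, -0.9, -1.3]
grip_width: 0.0238
```

Request:
{"api": "step_arm", "payload": {"targets": [[0,1,0,0,0,0],[0,1,0,0,0,0],[0,0,0,0,0,0],[0,0,0,0,0,0]]}}

```text
time_s: 44.88
ee_pos: [0.6264, -0.342, 0.0599]
eef_rot: [-1.571, 0.0, 3.141]
force: [-0.4, -0.4, -0.5]
grip_width: 0.0237
```

```bash
python3 - <<'E'
from h import *
o=st(); save('side','s26',(140,300,300,450),4)
E
```

```text
44.88 p [ 0.6264 -0.342   0.0599] r [-1.571  0.     3.141] q [-0.55  0.8   1.11  0.    1.23  1.02] F [-0.4 -0.4 -0.5] g 0.0237
```

View pics/s26.png

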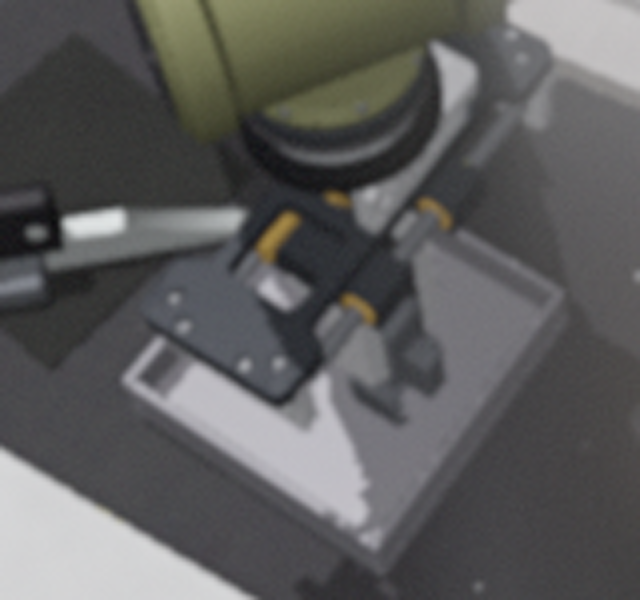

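Request:
{"api": "step_arm", "payload": {"targets": [[0,1.5,0,0,0,0],[0,1.5,0,0,0,0],[0,0,0,0,0,0],[0,0,0,0,0,0]]}}

```text
time_s: 45.42
ee_pos: [0.6265, -0.3421, 0.0577]
eef_rot: [-1.57, 0.001, 3.141]
force: [-1.8, 1.3, 5.6]
grip_width: 0.024
```

Request:
{"api": "step_arm", "payload": {"targets": [[0,1,0,0,0,0],[0,1,0,0,0,0],[0,0,0,0,0,0],[0,0,0,0,0,0]]}}

```text
time_s: 45.92
ee_pos: [0.627, -0.3422, 0.0574]
eef_rot: [-1.57, 0.002, 3.141]
force: [-5.2, 3.8, 17.3]
grip_width: 0.0237
```

Contact with the tray floor. I'll back off 1.5 mm and release.

Request:
{"api": "step_arm", "payload": {"targets": [[0,-1.5,0,0,0,0],[0,0,0,0,0,0]]}}

```text
time_s: 46.18
ee_pos: [0.6268, -0.3422, 0.0576]
eef_rot: [-1.57, 0.002, 3.141]
force: [-2.3, 1.2, 8.1]
grip_width: 0.024
```

Request:
{"api": "step_arm", "payload": {"targets": [[0,0,0,0,0,0],[0,0,0,0,0,0],[0,0,0,0,0,0],[0,-20,0,0,0,0],[0,-40,0,0,0,0],[0,-50,0,0,0,0],[0,-60,0,0,0,0],[0,-60,0,0,0,0],[0,0,0,0,0,0]], "gripper": 0}}

```text
time_s: 47.3
ee_pos: [0.6271, -0.3424, 0.294]
eef_rot: [-1.565, 0.009, 3.141]
force: [-0.2, -0.1, -0.4]
grip_width: 0.0468
```

```bash
python3 - <<'E'
from h import *
o=st(); save('wrist','w27')
plan([(.46,-.26,.31,-3.1),(.40,-.06,.33,-3.05),(.45,.16,.30,PS),(*blk(0,65),.25,PS)],step=60)
E
```

```text
47.3 p [ 0.6271 -0.3424  0.294 ] r [-1.565  0.009  3.141] q [-0.55  0.66  0.8  -0.    1.67  1.02] F [-0.2 -0.1 -0.4] g 0.0468
15 rows
[[41.6,-5.2,-20.5,-0.04,-0.6,-0.06],[41.4,-5.2,-20.9,-0.04,-0.6,-0.06],[41.2,-5.1,-21.4,-0.04,-0.61,-0.07],[41.1,-5.1,-21.8,-0.04,-0.6,-0.06],[12.9,-5,-50.6,0,-0.72,-0],[12.3,-5,-50.7,0,-0.71,-0],[11.6,-5,-50.9,0,-0.72,-0],[11,-5,-51,0,-0.71,-0],[-17.5,7.5,-53.6,0,-0.36,-0],[-17.8,7.5,-53.5,0,-0.36,-0],[-18.1,7.5,-53.4,0,-0.36,-0],[-18.5,7.5,-53.4,0,-0.35,-0]]
[[-37.8,16.6,-34.9,0,0,-0],[-37.8,16.7,-34.8,0,0,-0],[-37.8,16.6,-34.9,0,0,-0]]
end [0.5504 0.2771 0.25  ] [-1.571  0.    -3.025]
```

View pics/w27.png

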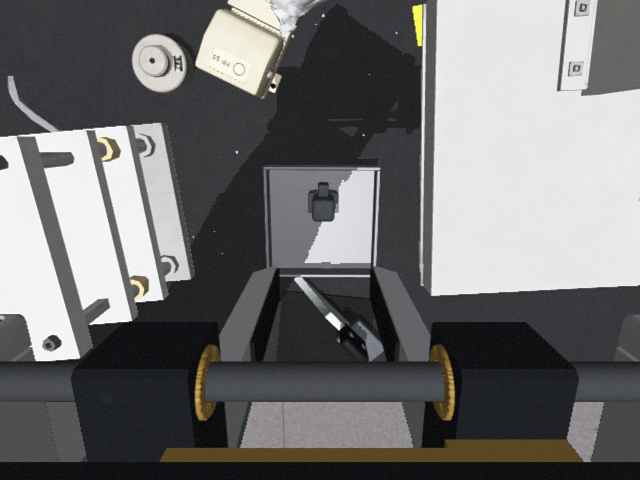

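Clip 0 stands in the tray at px (322,203). Now clip 2.

Request:
{"api": "step_arm", "payload": {"targets": [[41.5,-5,-20.5,0,-0.6,0],[41.5,-5,-21,0,-0.6,0],[41,-5,-21.5,0,-0.6,0],[41,-5,-22,0,-0.6,0],[13,-5,-50.5,0,-0.7,0],[12.5,-5,-50.5,0,-0.7,0],[11.5,-5,-51,0,-0.7,0],[11,-5,-51,0,-0.7,0],[-17.5,7.5,-53.5,0,-0.4,0],[-18,7.5,-53.5,0,-0.4,0],[-18,7.5,-53.5,0,-0.4,0],[-18.5,7.5,-53.5,0,-0.4,0]]}}

```text
time_s: 48.85
ee_pos: [0.4497, 0.1623, 0.2955]
eef_rot: [-1.571, -0.001, -3.023]
force: [1.0, -0.9, 0.8]
grip_width: 0.0471
```

Request:
{"api": "step_arm", "payload": {"targets": [[-38,16.5,-35,0,0,0],[-38,16.5,-35,0,0,0],[-38,16.5,-35,0,0,0],[0,0,0,0,0,0],[0,0,0,0,0,0]]}}

```text
time_s: 49.48
ee_pos: [0.5505, 0.2777, 0.2466]
eef_rot: [-1.57, -0.001, -3.023]
force: [0.0, -0.1, 0.4]
grip_width: 0.0467
```

```bash
python3 - <<'E'
from h import *
o=st(); tb(o); c=wc(o,save('wrist','w28')); np.savez('pics/w28.npz',**c)
for h in (134,144):
  print(h,[((proj(c,[*blk(x,y),h/1000]))).round(0).tolist() for x,y in [(8,77),(8,53),(32,77),(32,53)]])
plan([(*blk(23,65),.18,PS)])
E
```

```text
49.48 p [0.5505 0.2777 0.2466] r [-1.570e+00 -1.000e-03 -3.023e+00] q [ 0.41  0.43  1.26 -0.    1.46  1.86] F [ 0.  -0.1  0.4] g 0.0467
blk 0.1 65.7
134 [[311.0, 218.0], [340.0, 218.0], [311.0, 189.0], [341.0, 189.0]]
144 [[310.0, 221.0], [341.0, 221.0], [310.0, 191.0], [341.0, 191.0]]
2 rows
[[-11.4,33.8,0.2,0,0.04,-0.02],[-11.4,33.7,0.3,0,0.03,-0.01]]
end [0.5733 0.2797 0.18  ] [-1.571  0.    -3.025]
```

View pics/w28.png

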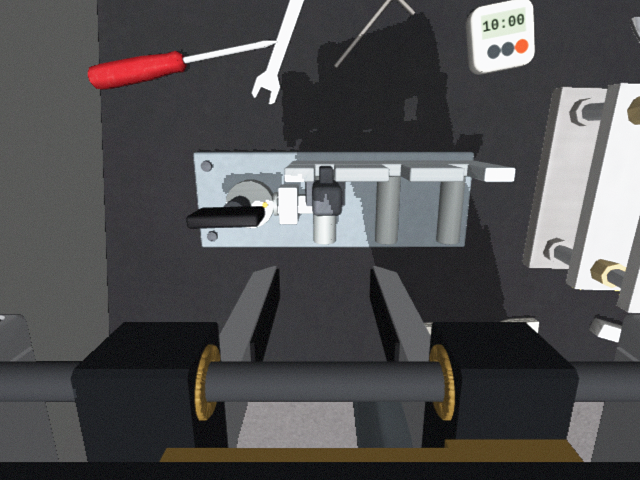

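Request:
{"api": "step_arm", "payload": {"targets": [[-11.5,33.5,1,0,0,0],[-11.5,33.5,0.5,0,0,0],[0,18,0,0,0,0],[0,18,0,0,0,0],[0,18,0,0,0,0],[0,14,0,0,0,0],[0,0,0,0,0,0],[0,0,0,0,0,0]]}}

```text
time_s: 50.52
ee_pos: [0.5743, 0.2796, 0.1125]
eef_rot: [-1.571, 0.001, -3.023]
force: [-0.3, -0.8, 0.3]
grip_width: 0.0472
```

```bash
python3 - <<'E'
from h import *
o=st(); tb(o); save('wrist','w29')
E
```

```text
50.52 p [0.5743 0.2796 0.1125] r [-1.571e+00  1.000e-03 -3.023e+00] q [ 0.4   0.58  1.35 -0.    1.22  1.85] F [-0.3 -0.8  0.3] g 0.0472
blk 24.0 64.7
```

View pics/w29.png

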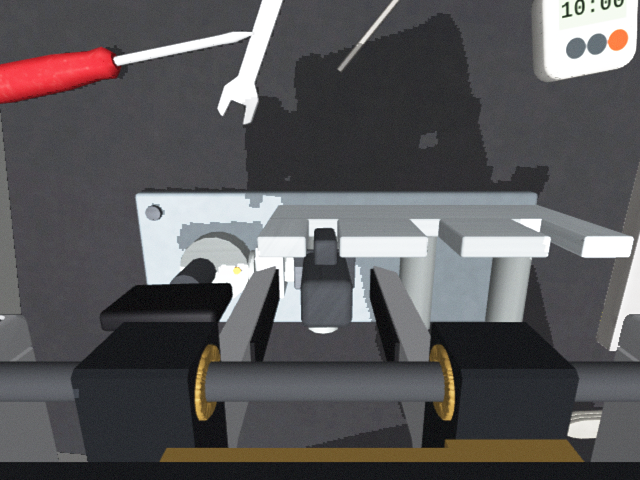

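Request:
{"api": "step_arm", "payload": {"targets": [[0,2.5,0,0,0,0],[0,0,0,0,0,0]]}}

```text
time_s: 50.82
ee_pos: [0.574, 0.2794, 0.1094]
eef_rot: [-1.571, 0.0, -3.023]
force: [0.1, -0.1, 0.1]
grip_width: 0.0469
```

Request:
{"api": "step_arm", "payload": {"targets": [[0,0,0,0,0,0],[0,0,0,0,0,0],[0,0,0,0,0,0],[0,0,0,0,0,0],[0,-8,0,0,0,0],[0,-10,0,0,0,0],[0,-20,0,0,0,0],[0,-30,0,0,0,0],[0,-40,0,0,0,0],[0,-50,0,0,0,0],[0,0,0,0,0,0]], "gripper": -1}}

```text
time_s: 52.2
ee_pos: [0.5749, 0.2798, 0.2725]
eef_rot: [-1.573, 0.007, -3.023]
force: [-0.3, 0.3, -0.9]
grip_width: 0.0238
```

```bash
python3 - <<'E'
from h import *
o=st(); save('wrist','w30'); save('top','t30',(405,205,500,345),4.2)
plan([(.44,.20,.32,-3.02),(.40,-.06,.33,-3.05),(.42,-.24,.31,-3.1),(.566,-.342,.20,-3.14),(.566,-.342,.085,-3.14,35)],step=58)
E
```

```text
52.2 p [0.5749 0.2798 0.2725] r [-1.573  0.007 -3.023] q [ 0.4   0.47  1.14 -0.    1.53  1.85] F [-0.3  0.3 -0.9] g 0.0238
20 rows
[[47.4,-17.5,21,0,-0.07,-0.01],[47.5,-17.5,20.9,0,-0.06,-0.01],[47.5,-17.5,20.9,0.01,-0.07,-0],[14.2,-2,50.7,0,0.34,-0],[14,-2,50.7,0,0.35,-0],[13.6,-2,50.8,0,0.34,-0],[13.3,-2,50.9,0,0.35,-0],[13.1,-2,51,0,0.34,-0],[-0.9,5,45.3,0,0.72,-0],[-1.4,5,45.2,0,0.71,-0],[-2,5,45.2,0,0.72,-0],[-2.6,5,45.3,0,0.71,-0]]
[[-35.4,27.5,27,0,0.57,-0],[-35.7,27.5,26.6,0,0.58,-0],[-35.9,27.5,26.3,0,0.57,-0],[-36.2,27.6,25.9,0,0.58,-0],[0,28.7,0,0,0,-0],[0,28.8,0,0,0,-0],[0,28.7,0,0,0,-0],[0,28.8,0,0,0,-0]]
end [ 0.566 -0.342  0.085] [-1.571  0.    -3.14 ]
```

View pics/w30.png

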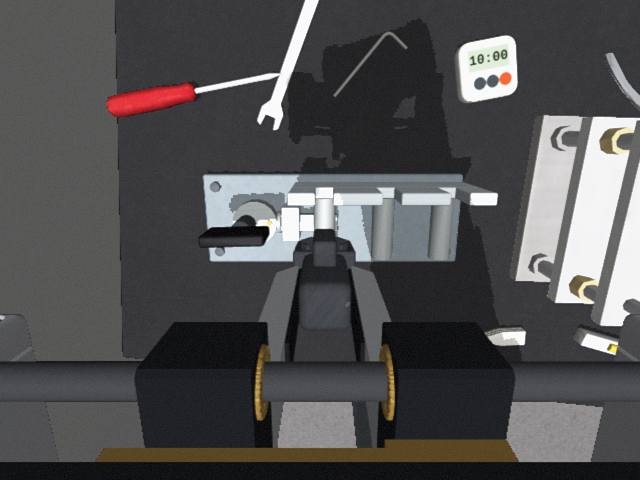

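View pics/t30.png

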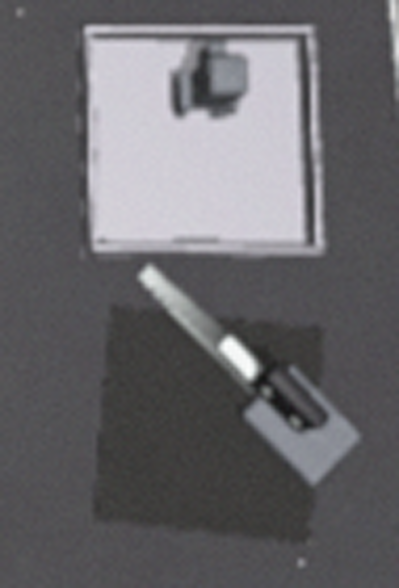

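Request:
{"api": "step_arm", "payload": {"targets": [[47.5,-17.5,21,0,0,0],[47.5,-17.5,21,0,0,0],[47.5,-17.5,21,0,0,0],[14,-2,50.5,0,0.3,0],[14,-2,50.5,0,0.3,0],[13.5,-2,51,0,0.3,0],[13.5,-2,51,0,0.3,0],[13,-2,51,0,0.3,0],[-1,5,45.5,0,0.7,0],[-1.5,5,45,0,0.7,0],[-2,5,45,0,0.7,0],[-2.5,5,45.5,0,0.7,0]]}}

```text
time_s: 53.8
ee_pos: [0.4195, -0.2412, 0.3085]
eef_rot: [-1.572, -0.002, -3.099]
force: [0.4, 0.1, -0.2]
grip_width: 0.0237
```

Request:
{"api": "step_arm", "payload": {"targets": [[-35.5,27.5,27,0,0.6,0],[-35.5,27.5,26.5,0,0.6,0],[-36,27.5,26.5,0,0.6,0],[-36,27.5,26,0,0.6,0],[0,0,0,0,0,0],[0,0,0,0,0,0]]}}

```text
time_s: 54.55
ee_pos: [0.5653, -0.3416, 0.1995]
eef_rot: [-1.571, -0.001, -3.14]
force: [0.3, 0.2, -0.4]
grip_width: 0.0238
```

```bash
python3 - <<'E'
from h import *
o=st(); save('wrist','w31'); save('side','s31',(100,230,350,460),2.4)
plan([(.562,-.342,.065,-3.14,35)])
E
```

```text
54.55 p [ 0.5653 -0.3416  0.1995] r [-1.571e+00 -1.000e-03 -3.140e+00] q [-0.6   0.56  1.17  0.    1.41  0.97] F [ 0.3  0.2 -0.4] g 0.0238
4 rows
[[0.9,34.1,0.1,-0.01,0,-0.02],[0.9,34.1,0.1,-0.02,0,-0.02],[0.9,34,0.1,-0.01,-0.01,-0.02],[0.9,34.1,0,-0.02,0,-0.02]]
end [ 0.562 -0.342  0.065] [-1.571  0.    -3.14 ]
```

View pics/w31.png

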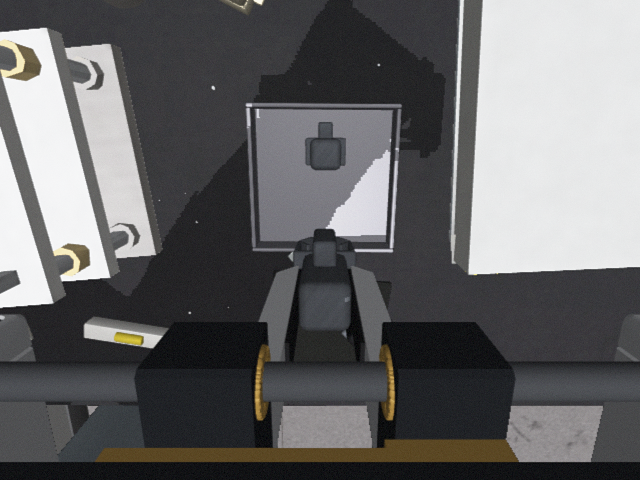

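View pics/s31.png

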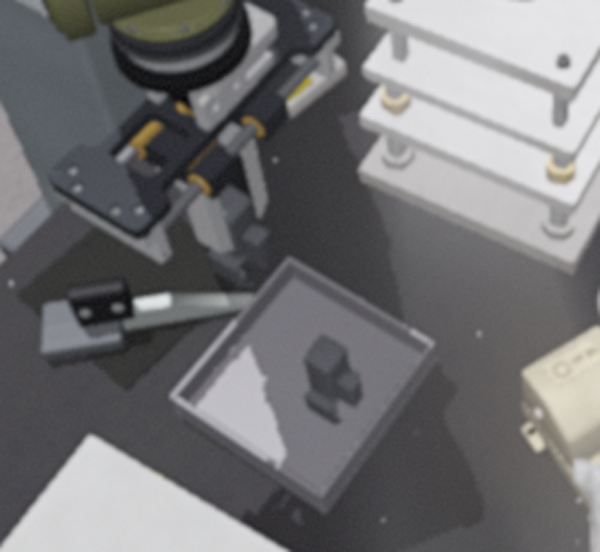

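Request:
{"api": "step_arm", "payload": {"targets": [[0,34,0,0,0,0],[0,34,0,0,0,0],[0,34,0,0,0,0],[0,30,0,0,0,0],[0,5,0,0,0,0],[0,0,0,0,0,0],[0,0,0,0,0,0]]}}

```text
time_s: 55.52
ee_pos: [0.5663, -0.3422, 0.0648]
eef_rot: [-1.569, 0.002, -3.14]
force: [-1.0, 0.2, -0.5]
grip_width: 0.0236
```

Request:
{"api": "step_arm", "payload": {"targets": [[0,1,0,0,0,0],[0,1,0,0,0,0],[0,1,0,0,0,0],[0,0,0,0,0,0],[0,0,0,0,0,0]]}}

```text
time_s: 56.15
ee_pos: [0.5658, -0.3418, 0.0598]
eef_rot: [-1.571, -0.0, -3.14]
force: [-0.1, -1.0, -0.3]
grip_width: 0.0238
```

Request:
{"api": "step_arm", "payload": {"targets": [[0,0.7,0,0,0,0],[0,0.7,0,0,0,0],[0,0,0,0,0,0],[0,0,0,0,0,0]]}}

```text
time_s: 56.65
ee_pos: [0.566, -0.342, 0.0592]
eef_rot: [-1.57, 0.001, -3.14]
force: [-1.5, 1.1, 7.2]
grip_width: 0.0235
```

Request:
{"api": "step_arm", "payload": {"targets": [[0,-0.7,0,0,0,0],[0,0,0,0,0,0],[0,0,0,0,0,0],[0,0,0,0,0,0],[0,-20,0,0,0,0],[0,-40,0,0,0,0],[0,-50,0,0,0,0],[0,-50,0,0,0,0],[0,0,0,0,0,0]], "gripper": 0}}

```text
time_s: 57.78
ee_pos: [0.5669, -0.3426, 0.2254]
eef_rot: [-1.566, 0.007, -3.14]
force: [0.0, -0.5, -0.5]
grip_width: 0.0471
```

```bash
python3 - <<'E'
from h import *
o=st(); save('wrist','w32');
plan([(.44,-.35,.26,-2.6)])
E
```

```text
57.77 p [ 0.5669 -0.3426  0.2254] r [-1.566  0.007 -3.14 ] q [-0.6   0.54  1.14  0.    1.45  0.97] F [ 0.  -0.5 -0.5] g 0.0471
4 rows
[[31.5,-9.6,2,-0.05,-7.74,-0.04],[31.5,-9.5,-2.3,-0.05,-7.74,-0.04],[30.9,-9.5,-6.6,-0.05,-7.74,-0.04],[29.7,-9.5,-10.7,-0.05,-7.74,-0.05]]
end [ 0.44 -0.35  0.26] [-1.571 -0.    -2.6  ]
```

View pics/w32.png

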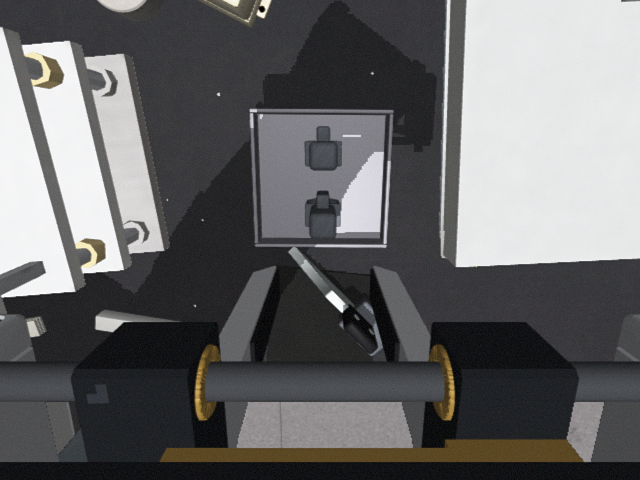

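Request:
{"api": "step_arm", "payload": {"targets": [[31.5,-9.5,2,0,-10,0],[31.5,-9.5,-2.5,0,-10,0],[31,-9.5,-6.5,0,-10,0],[30,-9.5,-10.5,0,-10,0],[0,0,0,0,0,0],[0,0,0,0,0,0]]}}

```text
time_s: 58.58
ee_pos: [0.4405, -0.3572, 0.2565]
eef_rot: [-1.572, 0.0, -2.445]
force: [-0.7, -0.3, -0.5]
grip_width: 0.0469
```

```bash
python3 - <<'E'
from h import *
o=st(); c=wc(o,save('wrist','w33')); np.savez('pics/w33.npz',**c)
im=cv2.imread('pics/w33.png'); cv2.imwrite('pics/w33a.png',cv2.resize(im[60:280,220:440],None,fx=2.7,fy=2.7,interpolation=cv2.INTER_CUBIC))
E
```

```text
58.58 p [ 0.4405 -0.3572  0.2565] r [-1.572  0.    -2.445] q [-0.75  0.31  1.39  0.    1.44  0.13] F [-0.7 -0.3 -0.5] g 0.0469
```

View pics/w33.png

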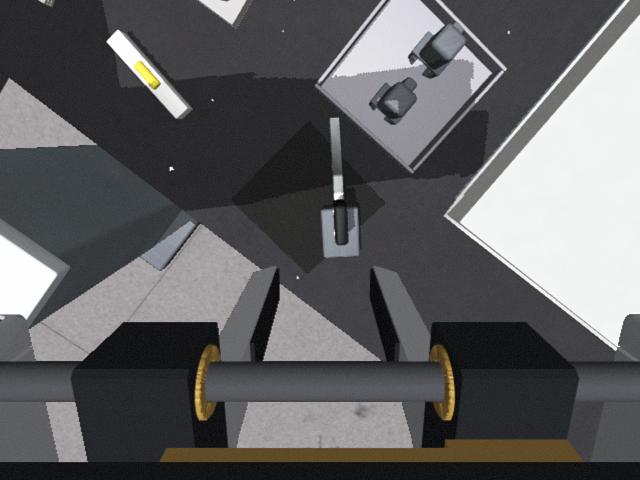

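View pics/w33a.png

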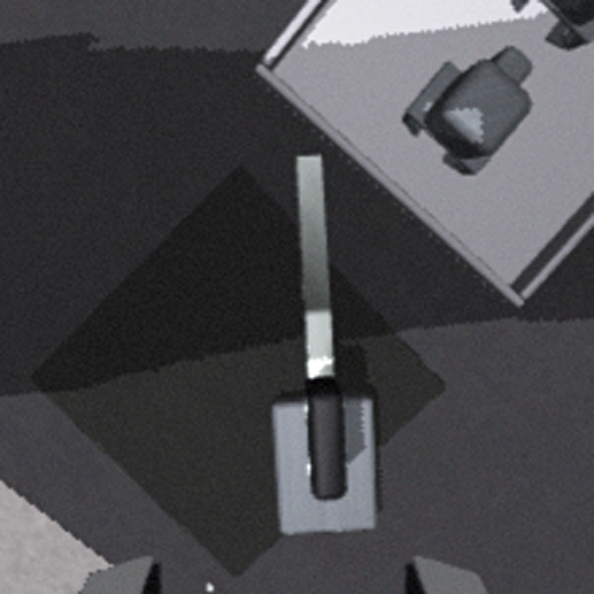

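```bash
python3 - <<'E'
from h import *
c=dict(np.load('pics/w33.npz'))
A=lambda x,y:(220+(x+.5)/2.7-.5,60+(y+.5)/2.7-.5)
pts=[(110,5,2),(110,-5,2),(48,5,24),(48,-5,24),(10,22,16),(10,-22,16),(-50,22,16),(-50,-22,16)]
uv=[A(*p) for p in [(297,157),(322,156),(304,311),(331,311),(274,404),(373,399),(282,532),(375,527)]]
x,r=fitpose(c,pts,uv,[.4,-.36,.7],z0=.003); print(x,np.round(r,1)); psi=x[2]-np.pi
m=[onz(c,A(*p),.003) for p in [(242,165),(33,380),(236,575),(445,385)]]; print('mat',np.round(m,3),np.mean(m,0))
plan([(x[0],x[1],.12,psi),(x[0],x[1],.026,psi,25)])
E
```

```text
[ 0.43765524 -0.38107627  0.75574956] [[ 0.1 -0.5]
 [-0.2 -0.7]
 [ 0.8  0.5]
 [-0.1 -0. ]
 [-1.3 -0.6]
 [ 0.4 -1. ]
 [-1.1  1.4]
 [ 1.4  1.2]]
mat [[ 0.497 -0.287  0.003]
 [ 0.368 -0.274  0.003]
 [ 0.354 -0.4    0.003]
 [ 0.482 -0.414  0.003]] [ 0.42538903 -0.34356895  0.003     ]
7 rows
[[5.9,45.4,5.6,0.02,-1.11,0],[6,45.5,5.4,0.03,-1.11,0],[6.1,45.4,5.2,0.02,-1.11,0],[0,23.5,0,0,0,0],[0,23.5,0,0,0,0],[0,23.5,0,0,0,0],[0,23.5,0.1,0,0,0]]
end [ 0.4377 -0.3811  0.026 ] [-1.571 -0.    -2.386]
```

Request:
{"api": "step_arm", "payload": {"targets": [[6,45.5,5.5,0,-1.1,0],[6,45.5,5.5,0,-1.1,0],[6,45.5,5,0,-1.1,0],[0,0,0,0,0,0],[0,23.5,0,0,0,0],[0,23.5,0,0,0,0],[0,23.5,0,0,0,0],[0,23,0,0,0,0],[0,0,0,0,0,0],[0,0,0,0,0,0]]}}

```text
time_s: 59.88
ee_pos: [0.4382, -0.3818, 0.0291]
eef_rot: [-1.569, 0.0, -2.385]
force: [0.4, -0.6, 0.6]
grip_width: 0.0473
```

```bash
python3 - <<'E'
from h import *
o=st(); save('wrist','w34')
E
```

```text
59.88 p [ 0.4382 -0.3818  0.0291] r [-1.569  0.    -2.385] q [-0.78  0.57  1.58  0.    0.99  0.03] F [ 0.4 -0.6  0.6] g 0.0473
```

View pics/w34.png

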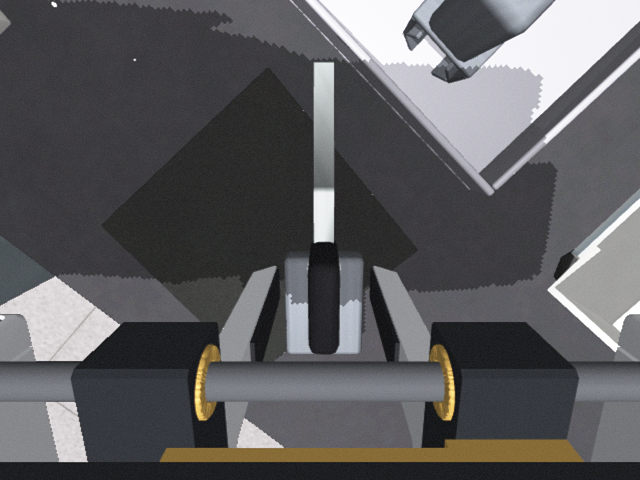

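Request:
{"api": "step_arm", "payload": {"targets": [[0,3,0,0,0,0],[0,0,0,0,0,0],[0,0,0,0,0,0]]}}

```text
time_s: 60.3
ee_pos: [0.4373, -0.3814, 0.0243]
eef_rot: [-1.571, -0.0, -2.385]
force: [-0.4, -0.1, 0.2]
grip_width: 0.047
```

Request:
{"api": "step_arm", "payload": {"targets": [[0,0,0,0,0,0],[0,0,0,0,0,0],[0,0,0,0,0,0],[0,0,0,0,0,0],[0,-15,0,0,0,0],[0,-20,0,0,0,0],[0,0,0,0,0,0],[0,0,0,0,0,0]], "gripper": -1, "squeeze": 40}}

```text
time_s: 61.3
ee_pos: [0.437, -0.3811, 0.0588]
eef_rot: [-1.571, -0.0, -2.385]
force: [-0.1, -0.3, -2.5]
grip_width: 0.0138
```

```bash
python3 - <<'E'
from h import *
o=st(); plan([(.43,-.335,o['ee_pos'][2],-2.24,20),(.43,-.335,.032,-2.24,15)])
E
```

```text
61.3 p [ 0.437  -0.3811  0.0588] r [-1.571 -0.    -2.385] q [-0.78  0.52  1.57 -0.    1.05  0.03] F [-0.1 -0.3 -2.5] g 0.0138
5 rows
[[-8.9,0,-12.8,0.01,-2.76,-0],[-9.5,0,-12.3,0.01,-2.76,0],[-10,0,-11.9,0.01,-2.77,0],[0,13.4,0,0,0,0],[0,13.4,0,0,0,0]]
end [ 0.43  -0.335  0.032] [-1.571 -0.    -2.24 ]
```

Request:
{"api": "step_arm", "payload": {"targets": [[-9,0,-13,0,-2.8,0],[-9.5,0,-12.5,0,-2.8,0],[-10,0,-12,0,-2.8,0],[0,13.5,0,0,0,0],[0,13.5,0,0,0,0],[0,3,0,0,0,0],[0,2,0,0,0,0],[0,0,0,0,0,0],[0,0,0,0,0,0]]}}

```text
time_s: 62.42
ee_pos: [0.43, -0.3349, 0.0274]
eef_rot: [-1.57, -0.0, -2.238]
force: [0.1, -0.1, -1.8]
grip_width: 0.0138
```

Request:
{"api": "step_arm", "payload": {"targets": [[0,1,0,0,0,0],[0,1,0,0,0,0],[0,0,0,0,0,0],[0,0,0,0,0,0]]}}

```text
time_s: 62.92
ee_pos: [0.4299, -0.3348, 0.0252]
eef_rot: [-1.571, 0.0, -2.238]
force: [0.3, 0.6, -1.9]
grip_width: 0.0139
```

Request:
{"api": "step_arm", "payload": {"targets": [[0,0.6,0,0,0,0],[0,0.6,0,0,0,0],[0,0,0,0,0,0],[0,0,0,0,0,0]]}}

```text
time_s: 63.42
ee_pos: [0.4299, -0.3348, 0.0241]
eef_rot: [-1.571, -0.0, -2.238]
force: [-1.8, 1.5, 3.3]
grip_width: 0.0137
```

Request:
{"api": "step_arm", "payload": {"targets": [[0,0,0,0,0,0],[0,0,0,0,0,0],[0,0,0,0,0,0],[0,-15,0,0,0,0],[0,-30,0,0,0,0],[0,-50,0,0,0,0],[0,-60,0,0,0,0],[0,-60,0,0,0,0],[0,-30,0,0,0,0],[35,0,-20,0,0,0],[35,0,-20,0,0,0],[0,0,0,0,0,0]], "gripper": 0}}

```text
time_s: 64.92
ee_pos: [0.3535, -0.3656, 0.2703]
eef_rot: [-1.569, -0.0, -2.241]
force: [0.6, 0.7, -0.1]
grip_width: 0.0468
```

```bash
python3 - <<'E'
from h import *
o=st(); save('wrist','w35'); save('side','s35'); save('top','t35')
E
```

```text
64.92 p [ 0.3535 -0.3656  0.2703] r [-1.569 -0.    -2.241] q [-0.87  0.16  1.54 -0.    1.44 -0.2 ] F [ 0.6  0.7 -0.1] g 0.0468
```

View pics/w35.png

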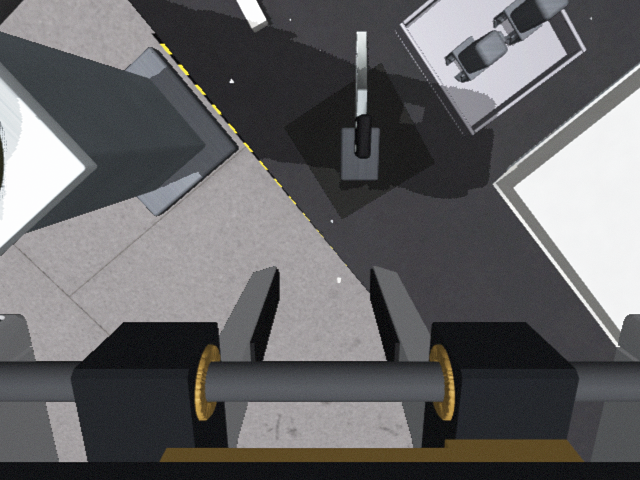

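View pics/s35.png

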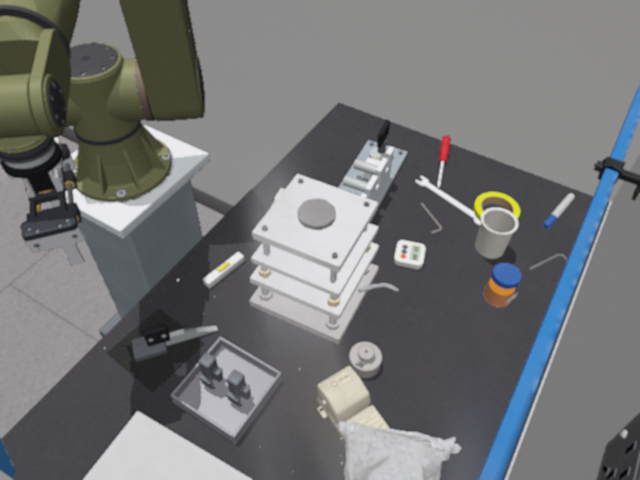

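View pics/t35.png

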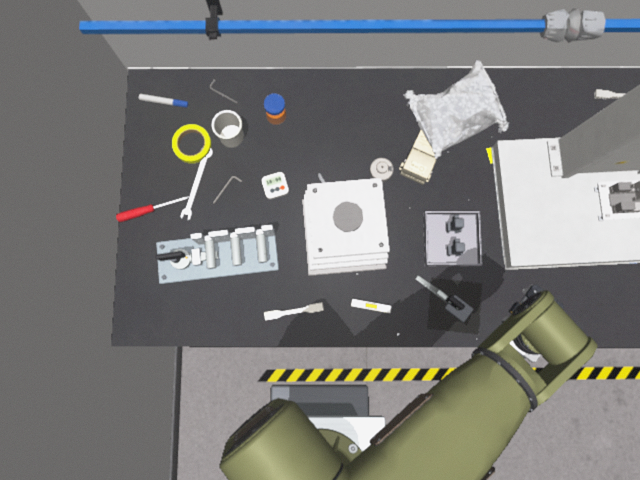

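```bash
python3 - <<'E'
from h import *
st(); print(job.hand_in()); 
E
```

```text
65.08 p [ 0.3556 -0.3648  0.2696] r [-1.57   0.    -2.238] q [-0.87  0.17  1.54  0.    1.44 -0.2 ] F [0.4 0.7 0.2] g 0.0469
the job is handed in; nothing more can be done
None
```

The job is done and handed in at 65 s of the 210 s allowed; `job.hand_in()` gives no verdict, so what follows rests on my own checks.

- **Cam:** I turned it from about 0.49 to 1.60 rad, worked out from the tool's yaw and my measured block yaw. Later pictures show the handle in line with the block, its high side at the shoe. I have no direct reading of the shoe's travel.
- **Clips:** only pins 0 and 2 had clips; pin 1 was empty. Each was sprung up with the wedge, with no fingers on it before that, then lifted by its tab and set down in the tray. Both are standing upright in the tray rather than lying on their sides.
- **Wedge:** I put it back on the mat, but it was then knocked aside so its foot hung over the edge. I picked it up again and re-placed it. The last wrist picture shows its foot fully on the mat.
- **Last look:** the tensile bar, spirit level and hex key appear where they were at the start. The arm is clear, with about 0.5 N on the tool, which is sensor noise.

One check disagreed: the pictures put the sprung clips about 13 to 17 mm up on their pins, not the stated 20 mm. The wedge force fell to nothing, the clips stayed up once the wedge was out, and they lifted off freely.

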